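# Change the culture dish on the reading stage and span its zone with the caliper forceps

### The arm

A 6-joint arm with a two-finger parallel gripper is mounted at the origin on the work surface. World frame = base frame: x ahead of the robot, y to its left, z up, the work surface at z = 0. Lengths are in m, angles in rad, forces in N, time in s.
With the tool pointing down it reaches from about 0.25 to 0.775 m from the base axis. Payload 4 kg.
Tool frame: the origin (TCP) lies at the very end of the fingers, on their centre line; the grasp point (between the pads) lies 19 mm behind it (robot.grip_point_offset is the distance from the TCP to the grasp point, in m); z points along the fingers, x is the direction in which the jaws open and shut, and the axes are right-handed (so a half turn about z gives the same grasp; the last joint's range is limited). The gripper opens to 94 mm and grips with 3 to 60 N. Pads are 16 mm wide; open, the fingers measure 119 mm over their backs; the gripper's body (75 mm by 177 mm) begins 78 mm behind the grasp point.
Start: joints at [-1.388, 0.087, 1.371, -0, 1.684, -0.103], TCP at [0.155, -0.528, 0.206] pointing down, gripper open.
Joint ranges: [-3.1, 3.1], [-0.76, 2.03], [0.27, 2.55], [-1.08, 4.22], [0.17, 2.65], [-2.57, 2.57]. Speed limits (rad/s): [2.79, 2.79, 3.14, 3.14, 3.14, 3.14].

### API

Orientations are given as [roll, pitch, yaw] about the fixed x, y, z axes, in that order (R = Rz(yaw) Ry(pitch) Rx(roll)).
In Python, from bench import robot gives the robot as it stands.
- The arm moves only by the shell command python3 -m inch 'ROWS'. ROWS is text: rows parted by semicolons, each of 5 numbers parted by spaces: the shift along the tool's x, y, z in cm, then the turn about the tool's z in rad, then the closure, from 0 (fully open) to 1 (shut). In form: tx ty tz spin claw; .... A call has 1 to 20 rows; each row is the pose to reach, as a shift and turn from the pose measured when the call began, along the tool's axes at that moment; what a row does not reach only later rows make up. A row lasts 1/12 s, in which the tool goes at most 41.7 mm and 7.16 degrees, less where a joint would pass 70% of its speed; a pose out of reach is approached as far as the arm can. A call with a gripper value outside its range is refused whole. The fingers move at their own pace and stop on an object; the grip force is fixed at half the most. Time passes only in rows, so rows that repeat a pose let the fingers close. It gives the time, the measured TCP pose, the force and the opening at its end, in the units of the state.
- robot.get_obs(): the state, without advancing time (a new reading comes with each control period).
- robot.snapshot(name): name is "side" or "top"; returns (picture, depth): 480x640x3 uint8, blue, green, red; 480x640 float32, m along the optical axis (not along the pixel's ray), 0 where there is no reading.
- robot.camera_info(name): a dict with "K" (3x3 intrinsics, pixels), "extrinsics" (4x4, takes a point from world to camera coordinates). Camera axes: x right, y down, z forward; pixel columns grow to the right and rows downward; lengths in m; the calibration is good to about 2 mm. A picture is of the moment at which its call begins. camera_info takes no time and is no camera call.
- robot.close_job(): hands the job in, once; it reports no verdict.
The state is a dict: "time": time; "joint_positions": joint angles; "qvel": joint speeds; "joint_torque": joint torques, N m; "tool_pos": TCP position; "ee_rot": TCP orientation; "wrist_force": force on the tool from outside, world axes, zero at the start; "wrist_torque": the same for the moment, N m; "width": finger opening in m.
Only numpy, scipy, OpenCV 4.12 (cv2) and the standard library are available. Lean on these libraries where they do the work, as an engineer would, in place of code of your own. Each camera call takes 0.05 s, during which the arm holds its last target.

### The job

The dish on the round reading stage has been measured: swap it with the dish waiting on the square riser, each set down level in the middle of the other's place. Then take the caliper forceps off their rest, squeeze them until the gap between their two points equals the gap between the two ink marks on the dish now on the stage, and, holding the forceps about level, bring one point over each mark, just clear of the dish without touching it. Finish while holding the forceps there, the gap steady, so that the reading can be taken; keep the dishes level throughout, never press the forceps down on a dish, and leave the other things on the bench alone.

Things in the scene. Friction and masses are not known exactly. Their poses are not given: they have to be found in the camera images.
- stage_top (a point): Centre of the top of the round black reading stage: a fixed pedestal 30 mm high, top disc 54 mm in diameter, narrow neck, foot 90 mm in diameter and 8 mm high. A dish overhangs the top by 3 mm all round.
- riser_top (a point): Centre of the top of the square riser: a fixed bridge of bent aluminium sheet, 24 mm high, top 42 x 42 mm, with two flat feet out to 41 mm either side (3 mm high). A dish overhangs its sides.
- read_dish_center (a point): Centre (half-way up) of the dish already measured; it starts on the reading stage. Closed clear plastic culture dish lying base up, 60 mm in diameter for its lower 9 mm, 56 mm above that, 15 mm high, about 35 g. A small white disc in the middle lies in a dark round zone 38 mm wide.
- next_dish_center (a point): Centre (half-way up) of the dish to be measured; it starts on the square riser. Same kind and size of dish, but its zone is 24 mm wide. Its z axis points up; its two ink marks lie along its y axis.
- next_dish_mark_a (a point): One of the two ink marks on the upper face of the dish to be measured: a black stroke 9 x 2 mm, centred 12 mm from the dish's middle along its +y axis, 7.5 mm above the dish's centre. The marks are 24 mm apart.
- next_dish_mark_b (a point): The other ink mark, 12 mm from the dish's middle along its -y axis.
- forceps_grip (a point): Point half-way between the ribbed thumb plates (each 40 mm long, 12 mm high) of the steel caliper forceps, close to their centre of mass; 60 g, 166 mm long: two flat sprung arms side by side, joined at the tail. At the start they lie level on the rest, this point 35 mm above the bench. x: from the tail (106 mm behind) to the points; y: to the left arm, the line of squeezing; z up.
- tip_left (a point): End of the left arm's point. Points bend down: ends 60 mm ahead (+x) of forceps_grip, 30.5 mm below it. Free, the points are 45 mm apart and the plates' outer faces 43 mm apart; squeezed to 30 mm over the plates these are parallel and the points 24 mm apart. 1 mm at the plates moves the points' gap by about 1.67 mm. The spring takes about 5 N on each plate at that gap.
- tip_right (a point): End of the right arm's point. (A thin graduated bar, 44 mm long, crosses on top of the arms 40 mm behind forceps_grip.)
- rest: Black plastic instrument rest for the forceps, fixed; origin on the bench straight below forceps_grip at the start, same x axis. Two cross bars 74 mm long and 30 mm high (with 6 mm lugs at the ends), 36 mm ahead of and 68 mm behind its origin, joined by a spine 30 mm wide and 4 mm high; between the bars there is free room for fingers at the thumb plates.
- tube_rack: Bystander: grey rack of small tubes, 70 x 130 mm, 40 mm high; origin under its centre.
- reagent: Bystander: small amber bottle, 48 mm in diameter, 82 mm high; origin under its centre.
- marker_pen: Bystander: marker pen lying on the bench, 125 mm long, 14 mm thick; origin under its middle.
Mind the look-alikes: they are no part of the job. Leave any blue or orange look-alike of the part that bears read_dish_center alone.

How it is judged:
By the outcome, as a careful person would: the job done as asked, in the order asked, and still so for the second after the job is handed in, while the arm keeps its last pose, push and grip.
It also fails if it takes over 72 s, if anything falls off the work surface, if the arm or the gripper's body presses on something with over 40 N, if the wrist force passes 120 N, or if a joint passes its speed limit or range.

## Working session

There is one attempt and no reset: what is moved stays moved. The work goes in short steps, Python scripts to look and compute and a shell command to move; the robot and the scene stay as the last step left them, time stands still between calls to the robot, and variables do not carry over. Pictures are saved under pics/ and viewed, and the job is handed in when it is done.

```bash
ls; mkdir -p pics
python3 - <<'E'
from bench import robot
import cv2,numpy as np
print(robot.get_obs())
for n in("top","side"):
    p,d=robot.snapshot(n); cv2.imwrite(f"pics/{n}0.png",p); np.save(f"pics/{n}0.npy",d)
    c=robot.camera_info(n);print(n,c["K"],c["extrinsics"])
print(robot.grip_point_offset)
E
```

```text
pics
{'time': 0.0, 'joint_positions': array([-1.38810989e+00,  8.79565963e-02,  1.37221648e+00, -1.05260574e-05,
        1.68356824e+00, -1.03111809e-01]), 'qvel': array([-9.00947708e-04,  7.51186636e-04,  8.83293872e-05, -1.15582935e-03,
       -1.80851077e-04,  1.76369528e-04]), 'joint_torque': array([ 4.74634380e-04, -3.40175629e+01, -3.02431190e+01,  7.16476841e-02,
        3.30597663e-02, -1.65199740e-04]), 'tool_pos': array([ 0.15494738, -0.52717323,  0.20432245]), 'ee_rot': array([-3.14138190e+00,  2.13832918e-03, -1.28499903e+00]), 'wrist_force': array([-1.07729417, -0.30691241, -0.9361311 ]), 'wrist_torque': array([ 0.02215005,  0.01153031, -0.00604231]), 'width': 0.0942972387465914}
top [[446.04085383   0.         325.21649886]
 [  0.         446.04085383 241.37336626]
 [  0.           0.           1.        ]] [[-0.02006277 -0.99955917  0.02188478  0.00928513]
 [-0.99751416  0.01853323 -0.06798543  0.59426047]
 [ 0.06754986 -0.02319435 -0.99744626  0.74653711]
 [ 0.          0.          0.          1.        ]]
side [[476.75188306   0.         325.58722406]
 [  0.         476.75188306 237.42419403]
 [  0.           0.           1.        ]] [[-0.91713054 -0.39849132 -0.00873113  0.55288004]
 [-0.22097349  0.52655873 -0.82091816  0.16472106]
 [ 0.33172622 -0.75095977 -0.57097911  0.78637152]
 [ 0.          0.          0.          1.        ]]
0.0188
```

View pics/top0.png

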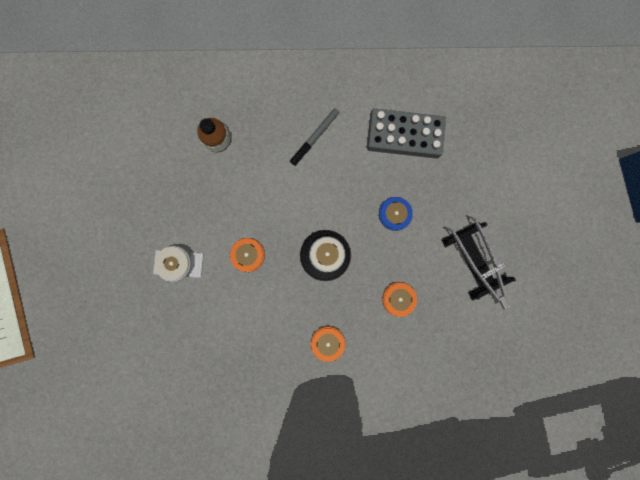

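View pics/side0.png

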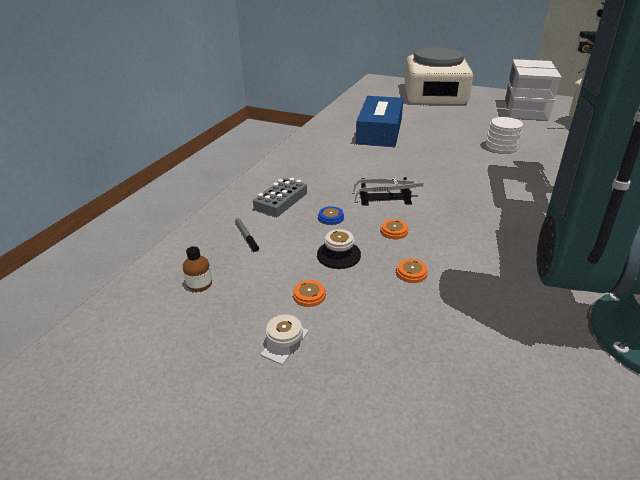

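The top view shows the stage with a white dish at (327,254), the riser with a white dish at (172,264), and the forceps on their rest at about (480,262). Look-alikes are the orange dishes at (247,255), (400,299) and (328,344) and the blue one at (396,213). By the description, the white dish on the black round stage is the read dish and the white dish on the square riser is the next one. I'll check close crops.

```bash
cat > h.py <<'E'
from bench import robot
import numpy as np, cv2
def cam(n):
    c=robot.camera_info(n); return np.array(c["K"]),np.array(c["extrinsics"])
def plane(n,u,v,z):
    K,E=cam(n); R,t=E[:3,:3],E[:3,3]
    o=-R.T@t; r=R.T@np.linalg.inv(K)@np.array([u,v,1.]); s=(z-o[2])/r[2]; return o+s*r
def proj(n,P):
    K,E=cam(n); q=K@(E[:3,:3]@np.asarray(P,float)+E[:3,3]); return q[:2]/q[2]
def depth_pt(n,u,v,d):
    K,E=cam(n); p=np.linalg.inv(K)@np.array([u,v,1.])*d; return E[:3,:3].T@(p-E[:3,3])
def cloud(n,d):
    K,E=cam(n); v,u=np.mgrid[:480,:640]; p=np.stack([(u-K[0,2])/K[0,0]*d,(v-K[1,2])/K[1,1]*d,d],-1)
    return (p-E[:3,3])@E[:3,:3]
def crop(p,u0,u1,v0,v1,s,name): cv2.imwrite(name,cv2.resize(p[v0:v1,u0:u1],None,fx=s,fy=s,interpolation=cv2.INTER_CUBIC))
E
python3 - <<'E'
from h import *
p=cv2.imread("pics/top0.png")
a=cv2.resize(p[234:294,142:212],None,fx=5.7,fy=5.7,interpolation=3)
b=cv2.resize(p[224:284,292:362],None,fx=5.7,fy=5.7,interpolation=3)
cv2.imwrite("pics/dishes.png",np.hstack([a,b]))
crop(p,430,530,205,315,5,"pics/forc.png")
C=cloud("top",np.load("pics/top0.npy"))
for (u,v) in [(172,264),(172,250),(327,254),(327,240),(100,100),(480,262),(400,400)]: print(u,v,C[v,u].round(4))
E
```

```text
172 264 [0.5601 0.2526 0.0404]
172 250 [0.5833 0.2526 0.0406]
327 254 [ 0.5715 -0.0041  0.0459]
327 240 [ 0.5948 -0.0046  0.0458]
100 100 [0.8553 0.3933 0.0011]
480 262 [ 0.5539 -0.2739  0.0063]
400 400 [ 0.3187 -0.1263  0.0006]
```

View pics/dishes.png

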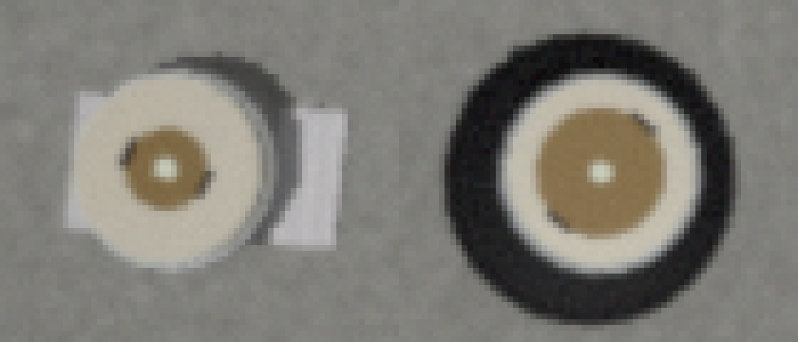

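View pics/forc.png

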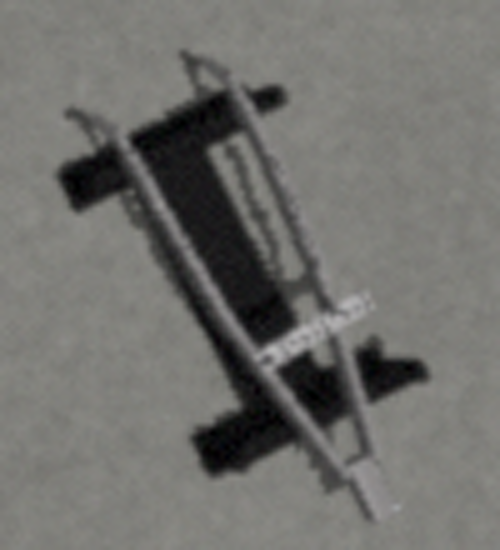

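Run:
```python
from h import *
p=cv2.imread("pics/top0.png"); s=cv2.imread("pics/side0.png")
hsv=cv2.cvtColor(p,cv2.COLOR_BGR2HSV)
def comp(m,u,v,r=25):
    mm=np.zeros_like(m); mm[v-r:v+r,u-r:u+r]=m[v-r:v+r,u-r:u+r]
    n,l,st,c=cv2.connectedComponentsWithStats(mm); k=1+np.argmax(st[1:,4]); return c[k],st[k]
cream=((hsv[...,2]>165)&(hsv[...,1]>20)&(hsv[...,1]<60)).astype(np.uint8)
brown=((hsv[...,1]>80)&(hsv[...,0]>10)&(hsv[...,0]<30)).astype(np.uint8)
for nm,u,v,z in(("riser",172,264,.039),("stage",327,254,.045)):
    for k,m in(("brown",brown),("cream",cream)):
        mm=m.copy()
        if k=="brown":
            c,st=comp(mm,u,v)
        else: c,st=comp(mm,u,v)
        # contour ellipse
        mask=np.zeros_like(m);mask[v-25:v+25,u-25:u+25]=mm[v-25:v+25,u-25:u+25]
        cs=max(cv2.findContours(mask,0,1)[0],key=cv2.contourArea); e=cv2.fitEllipse(cs)
        print(nm,k,c.round(2),e[0],e[1],plane("top",*e[0],z).round(4))
m=(p.max(2)<45).astype(np.uint8)
c=np.zeros_like(m);c[220:290,290:365]=m[220:290,290:365]
cs=max(cv2.findContours(c,0,1)[0],key=cv2.contourArea);e=cv2.fitEllipse(cs);print("foot",e,plane("top",*e[0],.008))
s2=cv2.resize(s[300:370,245:325],None,fx=5,fy=5,interpolation=2);s3=cv2.resize(s[220:290,300:380],None,fx=5,fy=5,interpolation=2)
cv2.imwrite("pics/sd.png",np.hstack([s2,s3]))
```

```text
riser brown [170.67 263.02] (170.66770935058594, 263.044189453125) (12.338726997375488, 13.109763145446777) [0.5618 0.2553 0.039 ]
riser cream [171.07 263.27] (170.94837951660156, 263.22882080078125) (30.51125717163086, 31.290996551513672) [0.5615 0.2548 0.039 ]
stage brown [326.91 253.65] (326.9328918457031, 253.6504669189453) (20.53118133544922, 21.190019607543945) [ 0.5722 -0.0041  0.045 ]
stage cream [326.92 253.68] (326.8843994140625, 253.69041442871094) (30.083925247192383, 30.666324615478516) [ 0.5721 -0.004   0.045 ]
foot ((324.8600769042969, 254.7859649658203), (48.73262023925781, 48.9957389831543), 162.20306396484375) [ 0.57174109 -0.00139006  0.008     ]
```

View pics/sd.png

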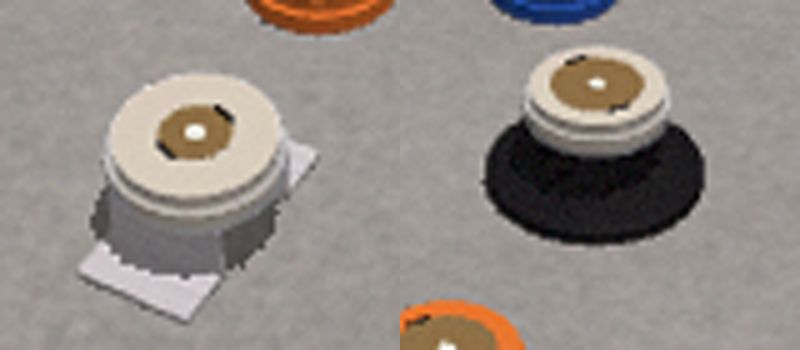

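The side crop shows the dish with the 24 mm zone and two strokes on the riser, and the wide-zone dish on the stage. My choice holds. Next I'll cross-check the centres with the side camera.

Run:
```python
from h import *
s=cv2.imread("pics/side0.png"); hsv=cv2.cvtColor(s,cv2.COLOR_BGR2HSV)
brown=((hsv[...,1]>80)&(hsv[...,0]>10)&(hsv[...,0]<30)).astype(np.uint8)
dark=(s.max(2)<50).astype(np.uint8)
def ell(m,u0,u1,v0,v1):
    k=np.zeros_like(m);k[v0:v1,u0:u1]=m[v0:v1,u0:u1]
    cs=max(cv2.findContours(k,0,1)[0],key=cv2.contourArea); return cv2.fitEllipse(cv2.convexHull(cs)),cs
for nm,r,z in(("riser",(270,300,315,340),.039),("stage",(325,355,227,250),.045)):
    e,_=ell(brown,*r); print(nm,e[0],e[1],plane("side",*e[0],z).round(4))
# triangulation top+side
def tri(a,b):
    A=[]
    for n,(u,v) in(("top",a),("side",b)):
        K,E=cam(n);P=K@E[:3]; A+= [u*P[2]-P[0],v*P[2]-P[1]]
    X=np.linalg.svd(np.array(A))[2][-1];return X[:3]/X[3]
print(tri((170.7,263.05),ell(brown,270,300,315,340)[0][0]),tri((326.93,253.65),ell(brown,325,355,227,250)[0][0]))
# stage foot in side view: fit centre so projected circle r=45 z=.008 encloses dark pixels, near lower half
e,cs=ell(dark,310,370,230,275)
t=cv2.imread("pics/top0.png");_,ct=ell((t.max(2)<45).astype(np.uint8),290,365,220,290)
for n,c,f in(("side",cs,lambda v:v>254),("top",ct,lambda v:v>0)):
    pts=c[:,0,:]; W=np.array([plane(n,u,v,.008)[:2] for u,v in pts if f(v)])
    from scipy.optimize import least_squares
    r=least_squares(lambda x:np.hypot(W[:,0]-x[0],W[:,1]-x[1])-x[2],[.57,0,.045],loss="soft_l1",f_scale=.001);print(n,"foot",r.x)
# riser feet corner crop
crop(t,140,215,235,295,10,"pics/riser.png")
```

```text
riser (283.71795654296875, 325.9750061035156) (10.162958145141602, 14.547605514526367) [0.5652 0.2536 0.039 ]
stage (338.72589111328125, 236.4432830810547) (10.112839698791504, 18.252965927124023) [ 0.5758 -0.0048  0.045 ]
[0.56295836 0.25508321 0.041031  ] [ 0.57367198 -0.00343108  0.0463464 ]
side foot [0.57140151 0.0065868  0.04268424]
top foot [ 0.57190356 -0.00144432  0.04256279]
```

View pics/riser.png

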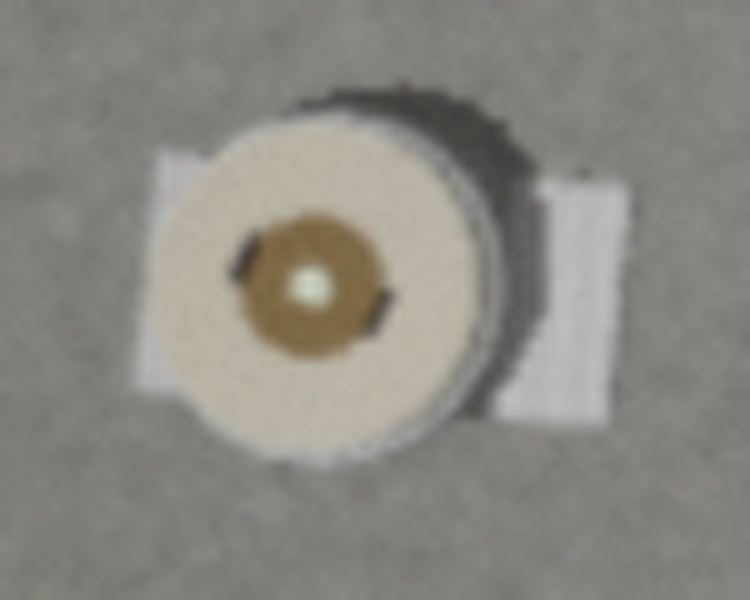

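Run:
```python
from h import *
c=[(157,150),(632,182),(608,425),(135,388)]
W=np.array([plane("top",140+(a+.5)/10-.5,235+(b+.5)/10-.5,.003) for a,b in c]);print(W.round(4),W.mean(0), np.linalg.norm(W[1]-W[0]),np.linalg.norm(W[2]-W[1]))
t=cv2.imread("pics/top0.png")
# stage overlay: project foot/dish circles
o=cv2.resize(t[220:290,290:365],None,fx=8,fy=8,interpolation=2)
def circ(x,y,z,r,col):
    for a in np.linspace(0,6.283,200):
        u,v=proj("top",[x+r*np.cos(a),y+r*np.sin(a),z]); cv2.circle(o,(int((u-290+.5)*8),int((v-220+.5)*8)),1,col,-1)
circ(.5717,-.0014,.008,.045,(0,255,0));circ(.5722,-.0041,.008,.045,(255,255,0));circ(.5722,-.0041,.045,.028,(0,0,255))
cv2.imwrite("pics/ov.png",o)
```

```text
[[0.5867 0.2935 0.003 ]
 [0.5796 0.2114 0.003 ]
 [0.5374 0.2156 0.003 ]
 [0.5455 0.2971 0.003 ]] [0.56229445 0.25439899 0.003     ] 0.08248972337299733 0.042374277339014235
```

View pics/ov.png

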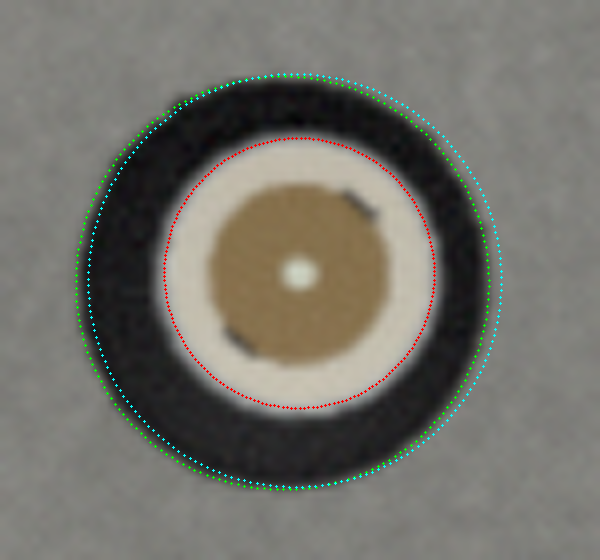

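```bash
cat >> h.py <<'E'
from scipy.spatial.transform import Rotation as Rn
def to(x,y,z,yaw=None):
    o=robot.get_obs(); R=Rn.from_euler('xyz',o["ee_rot"]); d=R.inv().apply(np.array([x,y,z])-o["tool_pos"])*100
    yw=o["ee_rot"][2]; sp=0 if yaw is None else -((yaw-yw+np.pi)%(2*np.pi)-np.pi)
    print("tool",o["tool_pos"].round(4),o["ee_rot"].round(4),"w",round(o["width"],4),"F",o["wrist_force"].round(1),"t",round(o["time"],2),"j6",o["joint_positions"][5].round(2))
    print("shift cm",d.round(2),"spin",round(sp,3))
E
python3 -c "
from h import *
to(.572,-.004,.12,-1.5708)"
```

```text
tool [ 0.155  -0.5272  0.2044] [-3.1414e+00  2.0000e-03 -1.2850e+00] w 0.0936 F [0.4 0.1 0.3] t 0.1 j6 -0.1
shift cm [-38.42 -54.76   8.53] spin 0.286
```

```bash
python3 -m inch '-4 -5 1 0.03 0; -9 -12 2 0.07 0; -12 -16 2.5 0.1 0; -14 -20 3.5 0.12 0; -17 -24 4 0.14 0; -20 -28 4.5 0.15 0; -22 -32 5 0.17 0; -25 -36 5.5 0.19 0; -28 -40 6 0.2 0; -30 -43 6.5 0.22 0; -33 -46 7 0.24 0; -35 -50 7.5 0.26 0; -37 -53 8 0.27 0; -38.42 -54.76 8.53 0.286 0; -38.42 -54.76 8.53 0.286 0; -38.42 -54.76 8.53 0.286 0; -38.42 -54.76 8.53 0.286 0'
python3 - <<'E'
from h import *
to(.572,-.004,.015,-1.5708)
p,d=robot.snapshot("side");crop(p,240,440,130,290,4,"pics/s1.png")
E
```

```text
time: 1.52
tool_pos: [0.5735, 0.0011, 0.1177]
ee_rot: [3.139, 0.005, -1.566]
wrist_force: [0.5, -1.6, 0.1]
width: 0.0939
tool [0.5735 0.0011 0.1177] [ 3.1393  0.0048 -1.5656] w 0.0939 F [ 0.5 -1.6  0.1] t 1.52 j6 1.47
shift cm [ 0.55  0.13 10.26] spin 0.005
```

View pics/s1.png

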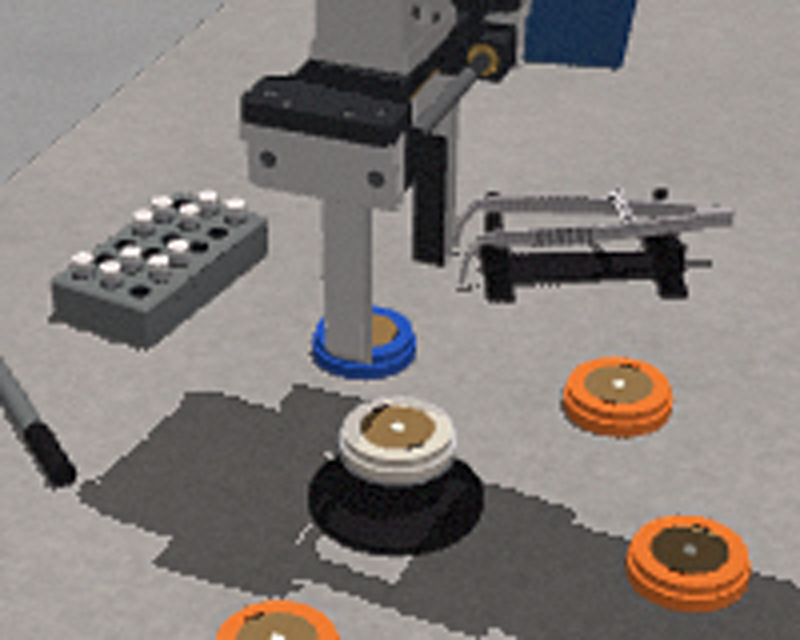

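The side view shows the open jaws above the stage dish at about (395,430) in the crop, with the pads (black) reaching the fingertips. I'll descend.

```bash
python3 -m inch '0.3 0.1 1 0.005 0; 0.55 0.13 2.5 0.005 0; 0.55 0.13 4 0.005 0; 0.55 0.13 5 0.005 0; 0.55 0.13 6 0.005 0; 0.55 0.13 7 0.005 0; 0.55 0.13 7 0.005 0; 0.55 0.13 7 0.005 0'; python3 -c "
from h import *
to(.572,-.004,.015,-1.5708)"
```

```text
time: 2.23
tool_pos: [0.5709, -0.0058, 0.0473]
ee_rot: [3.137, 0.004, -1.571]
wrist_force: [1.0, -0.5, 0.0]
width: 0.0942
tool [ 0.5709 -0.0058  0.0473] [ 3.1374  0.0037 -1.5715] w 0.0942 F [ 1.  -0.5  0. ] t 2.23 j6 1.46
shift cm [-0.17 -0.12  3.23] spin -0.001
```

```bash
python3 -m inch '-0.17 -0.12 0.5 0 0; -0.17 -0.12 1.2 0 0; -0.17 -0.12 1.9 0 0; -0.17 -0.12 2.6 0 0; -0.17 -0.12 3.2 0 0; -0.17 -0.12 3.2 0 0;-0.17 -0.12 3.2 0 0;-0.17 -0.12 3.2 0 0;-0.17 -0.12 3.2 0 0;-0.17 -0.12 3.2 0 0'
python3 - <<'E'
from h import *
to(.572,-.004,.015,-1.5708)
p,d=robot.snapshot("side");crop(p,280,400,190,290,6,"pics/s2.png")
E
```

```text
time: 3.07
tool_pos: [0.5724, -0.004, 0.0158]
ee_rot: [3.138, 0.004, -1.571]
wrist_force: [-0.8, -0.7, 0.3]
width: 0.0939
tool [ 0.5724 -0.004   0.0158] [ 3.1384  0.0036 -1.5714] w 0.0939 F [-0.8 -0.7  0.3] t 3.07 j6 1.46
shift cm [-0.    0.04  0.08] spin -0.001
```

View pics/s2.png

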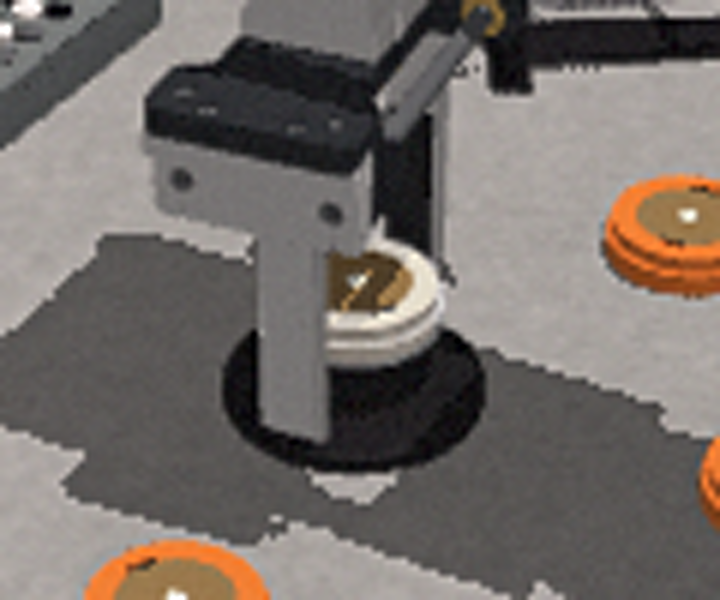

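The fingers straddle the dish and clear the foot. I'll close.

```bash
python3 -m inch '0 0 0 0 0.2;0 0 0 0 0.28; 0 0 0 0 0.32; 0 0 0 0 0.34;0 0 0 0 0.36;0 0 0 0 0.38;0 0 0 0 0.42;0 0 0 0 0.5;0 0 0 0 0.6;0 0 0 0 0.6'
python3 - <<'E'
from h import *
to(.572,-.004,.10,-1.5708)
E
```

```text
time: 3.95
tool_pos: [0.5723, -0.0041, 0.0157]
ee_rot: [3.138, 0.004, -1.571]
wrist_force: [0.2, -0.8, 0.2]
width: 0.0594
tool [ 0.5723 -0.0041  0.0157] [ 3.1383  0.0035 -1.5715] w 0.0594 F [ 0.2 -0.8  0.2] t 3.95 j6 1.46
shift cm [-0.04  0.06 -8.43] spin -0.001
```

The grip is good (59.4 mm), but too low: set down on the bench, the fingertips would have to go below the surface. I'll regrip with the tips 2.5 mm above the dish's underside.

```bash
python3 -m inch '0 0 0 0 0.34;0 0 0 0 0.3; 0 0 -0.4 0 0.28; 0 0 -1 0 0.28; 0 0 -1.7 0 0.28; 0 0 -1.7 0 0.28; 0 0 -1.7 0 0.28;0 0 -1.7 0 0.32;0 0 -1.7 0 0.34;0 0 -1.7 0 0.36;0 0 -1.7 0 0.4;0 0 -1.7 0 0.5;0 0 -1.7 0 0.6;0 0 -1.7 0 0.6'
python3 - <<'E'
from h import *
to(.572,-.004,.10,-1.5708)
E
```

```text
time: 5.12
tool_pos: [0.5723, -0.0041, 0.0325]
ee_rot: [3.138, 0.004, -1.571]
wrist_force: [-0.8, -0.2, -0.8]
width: 0.0592
tool [ 0.5723 -0.0041  0.0325] [ 3.1379  0.0036 -1.5715] w 0.0592 F [-0.8 -0.2 -0.8] t 5.12 j6 1.46
shift cm [-0.04  0.05 -6.75] spin -0.001
```

```bash
python3 -m inch '0 0 -0.5 0 0.6; 0 0 -1.5 0 0.6; 0 0 -3 0 0.6; -1 1 -4 0 0.6; -3 2.5 -4.5 0 0.6; -5 4.5 -5 0 0.6; -7.5 6.5 -5 0 0.6; -10 8.5 -5 0 0.6; -12.5 10.5 -5 0 0.6; -14.5 12.5 -5 0 0.6; -15.7 13.6 -5 0 0.6; -16.4 14.2 -5 0 0.6; -16.4 14.2 -5 0 0.6; -16.4 14.2 -5 0 0.6;-16.4 14.2 -5 0 0.6;-16.4 14.2 -5 0 0.6'
python3 - <<'E'
from h import *
to(.43,.16,.003,-1.5708)
p,d=robot.snapshot("side");crop(p,240,440,170,330,4,"pics/s3.png")
E
```

```text
time: 6.45
tool_pos: [0.4314, 0.159, 0.0838]
ee_rot: [3.138, 0.003, -1.573]
wrist_force: [-0.5, -0.3, -0.3]
width: 0.0592
tool [0.4314 0.159  0.0838] [ 3.1383  0.0033 -1.5729] w 0.0592 F [-0.5 -0.3 -0.3] t 6.45 j6 1.8
shift cm [-0.07  0.11  8.08] spin -0.002
```

View pics/s3.png

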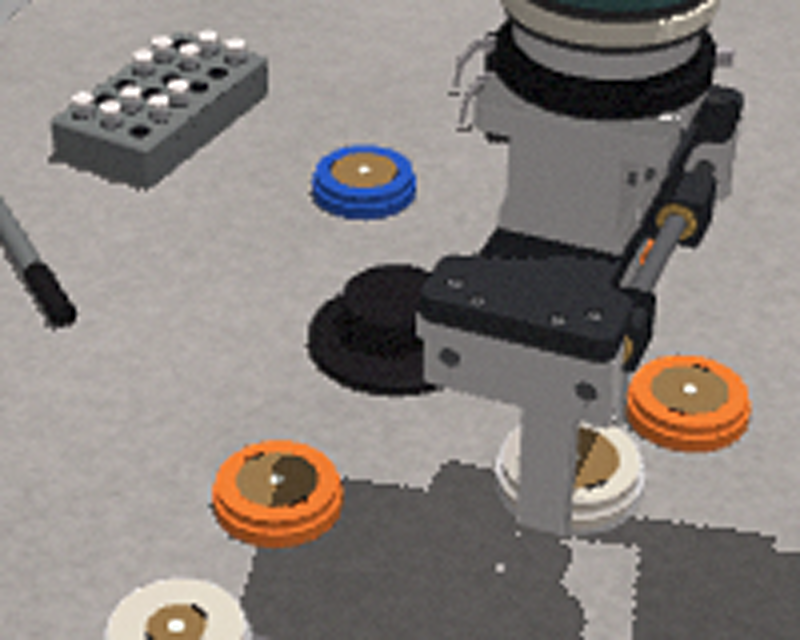

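The side view shows the dish held level above open bench at about (570,470) in the crop, and the stage is empty. I'll lower it.

```bash
python3 -m inch '0 0 1 0 0.6; 0 0 2.5 0 0.6; 0 0 4 0 0.6; 0 0 5.5 0 0.6; 0 0 6.5 0 0.6; 0 0 7.2 0 0.6; 0 0 7.6 0 0.6; 0 0 7.85 0 0.6; 0 0 8 0 0.6; 0 0 8.08 0 0.6;0 0 8.08 0 0.6;0 0 8.08 0 0.6;0 0 8.08 0 0.6'
python3 - <<'E'
from h import *
to(.43,.16,.003)
E
```

```text
time: 7.58
tool_pos: [0.4314, 0.1594, 0.0034]
ee_rot: [3.139, 0.004, -1.573]
wrist_force: [0.6, -0.1, -0.1]
width: 0.0591
tool [0.4314 0.1594 0.0034] [ 3.1391  0.0036 -1.5729] w 0.0591 F [ 0.6 -0.1 -0.1] t 7.58 j6 1.8
shift cm [-0.06  0.14  0.04] spin 0
```

```bash
python3 -m inch '0 0 0.04 0 0.6; 0 0 0.07 0 0.6; 0 0 0.09 0 0.6; 0 0 0.09 0 0.6'; python3 -m inch '0 0 0 0 0.36; 0 0 0 0 0.33; 0 0 0 0 0.28; 0 0 0 0 0.2; 0 0 0 0 0.05; 0 0 0 0 0;0 0 -1 0 0; 0 0 -3 0 0; 0 0 -6 0 0; 0 0 -9 0 0; 0 0 -10 0 0;0 0 -10 0 0;0 0 -10 0 0;0 0 -10 0 0'
python3 - <<'E'
from h import *
to(.5617,.2551,.12,-1.5708)
p,d=robot.snapshot("top");cv2.imwrite("pics/t4.png",p)
E
```

```text
time: 7.92
tool_pos: [0.4314, 0.1594, 0.0025]
ee_rot: [3.139, 0.004, -1.573]
wrist_force: [-0.9, -0.7, -0.7]
width: 0.0587
time: 9.08
tool_pos: [0.4304, 0.1588, 0.1007]
ee_rot: [3.136, 0.003, -1.573]
wrist_force: [0.7, -0.1, -0.4]
width: 0.094
tool [0.4304 0.1588 0.1007] [ 3.1359e+00  2.9000e-03 -1.5729e+00] w 0.094 F [ 0.7 -0.1 -0.4] t 9.08 j6 1.8
shift cm [ -9.66 -13.1   -1.98] spin -0.002
```

View pics/t4.png

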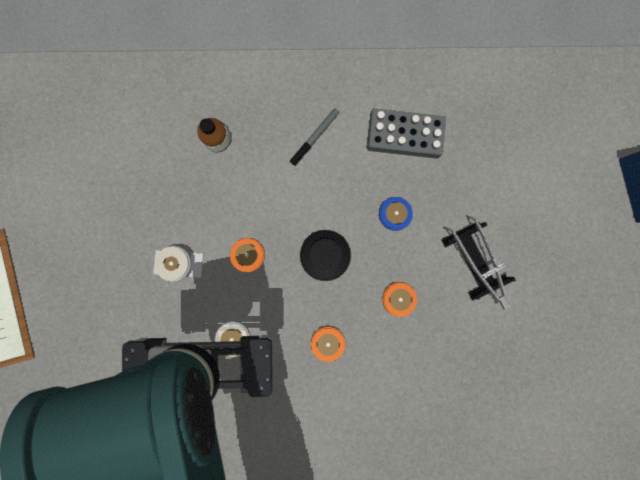

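The read dish sits on the bench at (232,338), the stage is empty at (326,255), and nothing else has moved. I'll measure the stage top.

Run:
```python
from h import *
t=cv2.imread("pics/t4.png")
c=t[220:290,290:365].astype(float)*3; c=np.clip(c,0,255).astype(np.uint8)
cv2.imwrite("pics/st.png",cv2.resize(c,None,fx=8,fy=8,interpolation=2))
m=(t.max(2)<75).astype(np.uint8);k=np.zeros_like(m);k[220:290,290:365]=m[220:290,290:365]
cs=max(cv2.findContours(k,0,1)[0],key=cv2.contourArea);e=cv2.fitEllipse(cv2.convexHull(cs));print(e,plane("top",*e[0],.008))
u=plane("top",231.5,338,.015);print(u)
```

```text
((324.85577392578125, 254.75384521484375), (50.31792449951172, 50.821563720703125), 154.2201385498047) [ 0.5717972  -0.00138368  0.008     ]
[0.43326595 0.16007004 0.015     ]
```

View pics/st.png

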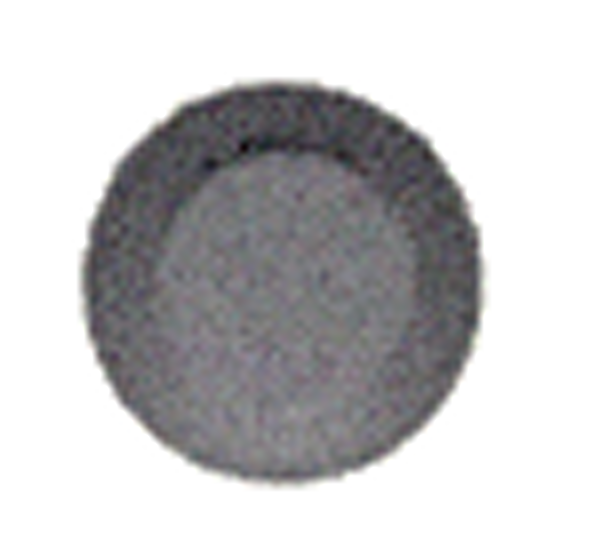

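Run:
```python
from h import *
print(plane("top",325.25,254.0,.03))
d=np.load("pics/top0.npy")
p,d=robot.snapshot("top"); C=cloud("top",d)[220:290,290:365].reshape(-1,3)
T=C[(C[:,2]>.024)&(C[:,2]<.04)]; print(len(T),T.mean(0),(T.max(0)+T.min(0))/2,np.ptp(T,0))
C=cloud("top",d)[240:290,145:205].reshape(-1,3);T=C[(C[:,2]>.035)&(C[:,2]<.047)]; print(len(T),T.mean(0),(T.max(0)+T.min(0))/2,np.ptp(T,0))
```

```text
[ 0.57223244 -0.00159633  0.03      ]
790 [ 0.57133548 -0.00202545  0.03101898] [ 0.57146231 -0.00206125  0.03066756] [0.05273508 0.05261909 0.00849644]
920 [0.5611208  0.25353616 0.03981215] [0.56115195 0.25409123 0.03924072] [0.05823805 0.05527027 0.00840749]
```

Run:
```python
from h import *
t=cv2.imread("pics/t4.png")
hsv=cv2.cvtColor(t,cv2.COLOR_BGR2HSV)
crop(t,205,260,310,360,10,"pics/bd.png")
b=((hsv[...,1]>80)&(hsv[...,0]>8)&(hsv[...,0]<32)).astype(np.uint8);k=np.zeros_like(b);k[318:360,212:252]=b[318:360,212:252]
cs=max(cv2.findContours(k,0,1)[0],key=cv2.contourArea);e=cv2.fitEllipse(cv2.convexHull(cs));print(e,plane("top",*e[0],.015))
```

```text
((230.8313751220703, 336.0386657714844), (12.80119800567627, 21.17159080505371), 84.33210754394531) [0.43658196 0.1611809  0.015     ]
```

View pics/bd.png

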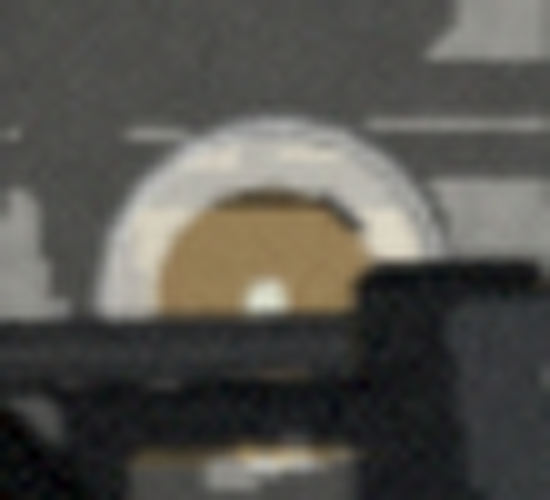

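```bash
python3 -c "
from h import *
to(.5617,.254,.10,-1.5708)"; python3 -m inch '-0.5 -0.7 -0.1 0 0; -1.5 -2 0 0 0; -3 -4 0 0 0; -4.5 -6.2 0 0 0; -6 -8.3 0 0 0; -7.5 -10.3 0 0 0; -8.6 -12 0 0 0; -9.3 -12.8 0 0 0; -9.55 -13.1 0 0 0; -9.55 -13.1 0 0 0;-9.55 -13.1 0 0 0;-9.55 -13.1 0 0 0;-9.55 -13.1 0 0 0'
python3 - <<'E'
from h import *
to(.5617,.254,.012,-1.5708)
E
```

```text
tool [0.4302 0.1587 0.1003] [ 3.135e+00  2.600e-03 -1.573e+00] w 0.0939 F [ 0.1 -0.2 -0.1] t 9.18 j6 1.8
shift cm [ -9.55 -13.13  -0.04] spin -0.002
time: 10.27
tool_pos: [0.5608, 0.2536, 0.0997]
ee_rot: [3.135, 0.002, -1.573]
wrist_force: [-0.5, -0.5, 1.0]
width: 0.094
tool [0.5608 0.2536 0.0997] [ 3.1346e+00  2.5000e-03 -1.5732e+00] w 0.094 F [-0.5 -0.5  1. ] t 10.27 j6 1.9
shift cm [-0.02 -0.15  8.77] spin -0.002
```

```bash
python3 -m inch '0 -0.1 1 0 0; 0 -0.1 2.5 0 0; 0 -0.1 4 0 0; 0 -0.1 5.5 0 0; 0 -0.1 7 0 0; 0 -0.1 8 0 0; 0 -0.1 8.6 0 0; 0 -0.1 8.77 0 0; 0 -0.1 8.77 0 0; 0 -0.1 8.77 0 0;0 -0.1 8.77 0 0.2;0 -0.1 8.77 0 0.28;0 -0.1 8.77 0 0.32;0 -0.1 8.77 0 0.34;0 -0.1 8.77 0 0.35;0 -0.1 8.77 0 0.36'
python3 - <<'E'
from h import *
to(.5617,.254,.012,-1.5708)
E
```

```text
time: 11.6
tool_pos: [0.5613, 0.2538, 0.0121]
ee_rot: [3.135, 0.003, -1.573]
wrist_force: [-0.1, -0.1, -0.1]
width: 0.0608
tool [0.5613 0.2538 0.0121] [ 3.1348e+00  2.5000e-03 -1.5732e+00] w 0.0608 F [-0.1 -0.1 -0.1] t 11.6 j6 1.9
shift cm [-0.02 -0.04  0.01] spin -0.002
```

```bash
python3 -m inch '0 0 0 0 0.4; 0 0 0 0 0.5; 0 0 0 0 0.6; 0 0 -0.5 0 0.6; 0 0 -1.5 0 0.6; 0 0 -3 0 0.6; 1 0 -4.5 0 0.6; 3 -0.1 -5.5 0 0.6; 5.5 -0.2 -5.8 0 0.6; 8 -0.3 -5.8 0 0.6; 11 -0.4 -5.8 0 0.6; 14 -0.6 -5.8 0 0.6; 17 -0.7 -5.8 0 0.6; 20 -0.8 -5.8 0 0.6; 22.5 -0.9 -5.8 0 0.6; 24.5 -1 -5.8 0 0.6; 25.5 -1.03 -5.8 0 0.6; 25.68 -1.03 -5.8 0 0.6;25.68 -1.03 -5.8 0 0.6;25.68 -1.03 -5.8 0 0.6'; python3 -m inch '0 0 0 0 0.6; 0 0 0 0 0.6';python3 - <<'E'
from h import *
to(.5716,-.0030,.0185,-1.5732)
p,d=robot.snapshot("side");crop(p,260,420,160,290,5,"pics/s5.png")
E
```

```text
time: 13.27
tool_pos: [0.5714, -0.0022, 0.0696]
ee_rot: [3.135, 0.003, -1.572]
wrist_force: [0.1, 1.1, -0.4]
width: 0.0592
time: 13.43
tool_pos: [0.5714, -0.0008, 0.0697]
ee_rot: [3.135, 0.004, -1.571]
wrist_force: [0.6, -0.3, 0.0]
width: 0.0591
tool [ 0.5714 -0.0008  0.0697] [ 3.1352  0.0037 -1.5706] w 0.0591 F [ 0.6 -0.3  0. ] t 13.43 j6 1.47
shift cm [ 0.24 -0.05  5.12] spin 0.003
```

View pics/s5.png

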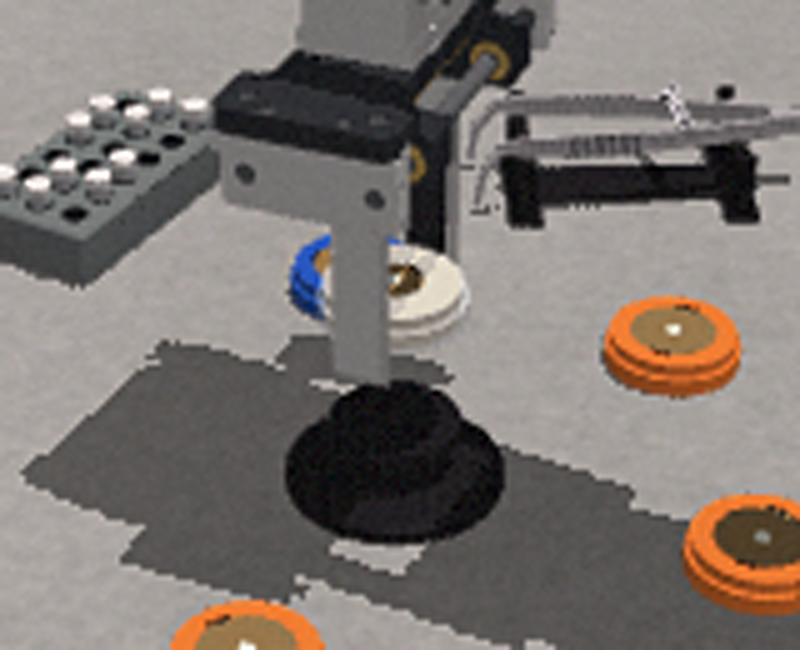

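The dish is held level above the empty stage at about (400,285) in the crop. I'll lower it.

```bash
python3 -m inch '0.12 0 0.5 0 0.6; 0.24 -0.04 1.5 0 0.6; 0.24 -0.04 2.7 0 0.6; 0.24 -0.04 3.8 0 0.6; 0.24 -0.04 4.4 0 0.6; 0.24 -0.04 4.8 0 0.6; 0.24 -0.04 5 0 0.6; 0.24 -0.04 5.08 0 0.6;0.24 -0.04 5.1 0 0.6;0.24 -0.04 5.1 0 0.6;0.24 -0.04 5.1 0 0.6'
python3 - <<'E'
from h import *
to(.5716,-.0030,.0182,-1.5732)
E
```

```text
time: 14.4
tool_pos: [0.572, -0.0032, 0.0194]
ee_rot: [3.136, 0.003, -1.571]
wrist_force: [1.1, 0.4, -0.5]
width: 0.0593
tool [ 0.572  -0.0032  0.0194] [ 3.1364  0.0034 -1.5707] w 0.0593 F [ 1.1  0.4 -0.5] t 14.4 j6 1.46
shift cm [-0.02  0.04  0.12] spin 0.002
```

```bash
python3 -m inch '0 0 0.05 0 0.6; 0 0 0.1 0 0.6; 0 0 0.12 0 0.6;0 0 0.12 0 0.6'; python3 -m inch '0 0 0 0 0.36; 0 0 0 0 0.33;0 0 0 0 0.3; 0 0 0 0 0.2; 0 0 0 0 0.05; 0 0 0 0 0;0 0 -0.5 0 0;0 0 -2 0 0; 0 0 -4 0 0; 0 0 -7 0 0; -3 4 -8 0 0; -6 8 -8 0 0; -10 11 -8 0 0;  -13 13 -8 0 0;-15.5 14 -8 0 0;-16.3 14 -8 0 0;-16.3 14 -8 0 0;-16.3 14 -8 0 0;-16.3 14 -8 0 0;-16.3 14 -8 0 0'
python3 - <<'E'
from h import *
to(.43,.16,.003,-1.5708)
p,d=robot.snapshot("top");cv2.imwrite("pics/t6.png",p);np.save("pics/t6.npy",d)
a=cv2.resize(p[220:290,285:365],None,fx=5,fy=5,interpolation=2);b=cv2.resize(p[310:380,195:275],None,fx=5,fy=5,interpolation=2)
cv2.imwrite("pics/t6c.png",np.hstack([a,b]))
E
```

```text
time: 14.73
tool_pos: [0.572, -0.0032, 0.0182]
ee_rot: [3.136, 0.003, -1.571]
wrist_force: [0.0, -0.4, -0.7]
width: 0.0593
time: 16.4
tool_pos: [0.4331, 0.1584, 0.0995]
ee_rot: [3.137, 0.003, -1.573]
wrist_force: [-0.3, 0.7, 0.2]
width: 0.094
tool [0.4331 0.1584 0.0995] [ 3.1366e+00  2.9000e-03 -1.5725e+00] w 0.094 F [-0.3  0.7  0.2] t 16.4 j6 1.8
shift cm [-0.13  0.26  9.65] spin -0.002
```

View pics/t6c.png

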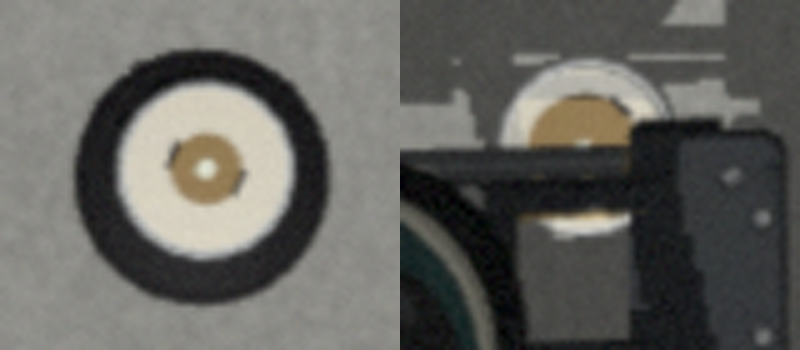

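Run:
```python
from h import *
t=cv2.imread("pics/t6.png");hsv=cv2.cvtColor(t,cv2.COLOR_BGR2HSV)
def ell(m,u0,u1,v0,v1):
    k=np.zeros_like(m);k[v0:v1,u0:u1]=m[v0:v1,u0:u1]
    cs=max(cv2.findContours(k,0,1)[0],key=cv2.contourArea); return cv2.fitEllipse(cv2.convexHull(cs))
cream=((hsv[...,2]>165)&(hsv[...,1]>20)&(hsv[...,1]<60)).astype(np.uint8)
b=((hsv[...,1]>80)&(hsv[...,0]>8)&(hsv[...,0]<32)).astype(np.uint8)
for m in(cream,b):
    e=ell(m,300,352,230,280);print("stage dish",e[0],e[1],plane("top",*e[0],.045))
# riser now bare: bright region
g=cv2.cvtColor(t,cv2.COLOR_BGR2GRAY);crop(t,140,215,235,295,8,"pics/riser2.png")
C=cloud("top",np.load("pics/t6.npy"))
R=C[240:290,145:210].reshape(-1,3);T=R[(R[:,2]>.018)&(R[:,2]<.03)];print(len(T),T.mean(0),np.ptp(T,0))
if len(T)>50:
    print(cv2.minAreaRect((T[:,:2]*1000).astype(np.float32)))
```

```text
stage dish (325.7321472167969, 253.39007568359375) (30.830524444580078, 31.31259536743164) [ 0.57263964 -0.00207563  0.045     ]
stage dish (325.62591552734375, 253.26707458496094) (12.909849166870117, 13.162044525146484) [ 0.57284725 -0.0019034   0.045     ]
648 [0.56157892 0.25272355 0.02472057] [0.04478816 0.04600823 0.01121876]
((561.8237915039062, 253.7167205810547), (43.01807403564453, 41.97870635986328), 84.73075103759766)
```

View pics/riser2.png

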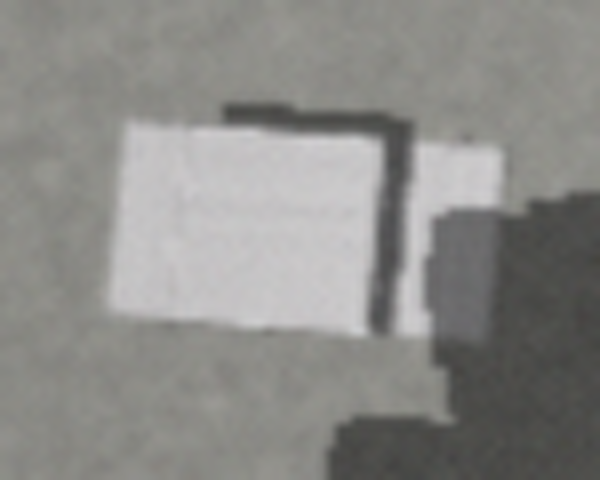

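Run:
```python
from h import *
print(plane("top",174.2,263.0,.024))
to(.4314,.1594,.0025,-1.573)
```

```text
[0.56214549 0.25415571 0.024     ]
tool [0.433  0.1584 0.0994] [ 3.1364e+00  3.0000e-03 -1.5728e+00] w 0.094 F [-0.4  0.3  0.3] t 16.45 j6 1.8
shift cm [-0.07  0.11  9.69] spin 0.0
```

```bash
python3 -m inch '0 0.1 1 0 0; 0 0.13 3 0 0; -0.08 0.13 5 0 0; -0.08 0.13 7 0 0; -0.08 0.13 8.4 0 0; -0.08 0.13 9.1 0 0; -0.08 0.13 9.45 0 0; -0.08 0.13 9.6 0 0; -0.08 0.13 9.62 0 0;-0.08 0.13 9.62 0 0;-0.08 0.13 9.62 0 0.2;-0.08 0.13 9.62 0 0.3;-0.08 0.13 9.62 0 0.33;-0.08 0.13 9.62 0 0.35;-0.08 0.13 9.62 0 0.37;-0.08 0.13 9.62 0 0.42;-0.08 0.13 9.62 0 0.6;-0.08 0.13 9.62 0 0.6'
python3 - <<'E'
from h import *
to(.5621,.2530,.0275,-1.573)
E
```

```text
time: 17.95
tool_pos: [0.4313, 0.1595, 0.0034]
ee_rot: [3.137, 0.003, -1.573]
wrist_force: [-1.0, -0.3, 1.6]
width: 0.0586
tool [0.4313 0.1595 0.0034] [ 3.1365e+00  3.0000e-03 -1.5727e+00] w 0.0586 F [-1.  -0.3  1.6] t 17.95 j6 1.8
shift cm [ -9.38 -13.05  -2.45] spin 0.0
```

```bash
python3 -m inch '0 0 -0.4 0 0.6; 0 0 -1.2 0 0.6; 0 0 -2.5 0 0.6; 0 0 -4 0 0.6; -0.7 -1 -5 0 0.6; -1.8 -2.5 -5.7 0 0.6; -3.1 -4.5 -6 0 0.6; -4.8 -6.7 -6 0 0.6; -6.3 -8.8 -6 0 0.6; -7.7 -10.7 -6 0 0.6; -8.8 -12.2 -6 0 0.6; -9.3 -12.9 -6 0 0.6; -9.38 -13.05 -6 0 0.6;-9.38 -13.05 -6 0 0.6;-9.38 -13.05 -6 0 0.6;-9.38 -13.05 -6 0 0.6;-9.38 -13.05 -6 0 0.6'
python3 - <<'E'
from h import *
to(.5621,.2530,.0274,-1.573)
p,d=robot.snapshot("side");crop(p,210,370,220,350,5,"pics/s7.png")
E
```

```text
time: 19.37
tool_pos: [0.5616, 0.2523, 0.0633]
ee_rot: [3.136, 0.003, -1.573]
wrist_force: [0.4, 0.3, 0.4]
width: 0.0583
tool [0.5616 0.2523 0.0633] [ 3.1364e+00  2.9000e-03 -1.5731e+00] w 0.0583 F [0.4 0.3 0.4] t 19.37 j6 1.9
shift cm [-0.06 -0.06  3.59] spin -0.0
```

View pics/s7.png

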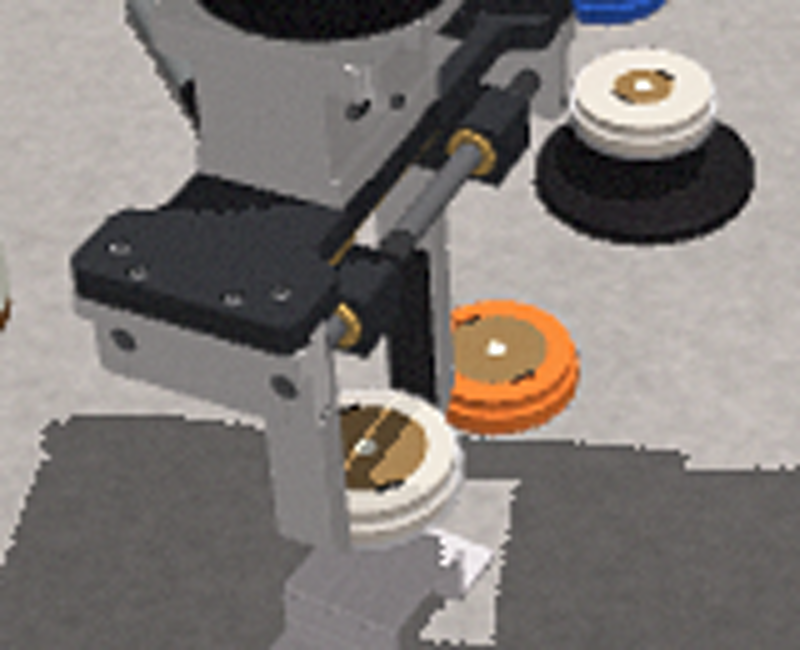

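The read dish is held level just above the bare riser at about (395,470), and the next dish sits level on the stage. I'll lower it.

```bash
python3 -m inch '-0.06 -0.06 0.5 0 0.6; -0.06 -0.06 1.4 0 0.6; -0.06 -0.06 2.3 0 0.6; -0.06 -0.06 2.9 0 0.6; -0.06 -0.06 3.3 0 0.6; -0.06 -0.06 3.5 0 0.6; -0.06 -0.06 3.6 0 0.6;-0.06 -0.06 3.62 0 0.6;-0.06 -0.06 3.62 0 0.6;-0.06 -0.06 3.62 0 0.6'
python3 - <<'E'
from h import *
to(.5621,.2530,.0274,-1.573)
E
```

```text
time: 20.25
tool_pos: [0.5624, 0.2532, 0.0274]
ee_rot: [3.137, 0.003, -1.573]
wrist_force: [-1.7, -0.3, 2.5]
width: 0.0588
tool [0.5624 0.2532 0.0274] [ 3.1373  0.0032 -1.5731] w 0.0588 F [-1.7 -0.3  2.5] t 20.25 j6 1.9
shift cm [0.02 0.03 0.  ] spin -0.0
```

```bash
python3 -m inch '0 0 0 0 0.36; 0 0 0 0 0.33;0 0 0 0 0.3; 0 0 0 0 0.2; 0 0 0 0 0.05; 0 0 0 0 0;0 0 -0.5 0 0;0 0 -2 0 0; 0 0 -4 0 0; 0 0 -7 0 0; 0 1 -8 0 0;0 1 -8 0 0;0 1 -8 0 0;0 1 -8 0 0'
python3 - <<'E'
from h import *
p,d=robot.snapshot("top");cv2.imwrite("pics/t8.png",p);np.save("pics/t8.npy",d)
crop(p,440,520,210,310,6,"pics/f8.png")
s,ds=robot.snapshot("side");cv2.imwrite("pics/s8.png",s);crop(s,345,435,165,215,8,"pics/fs8.png")
o=robot.get_obs();print(o["tool_pos"],o["ee_rot"],o["time"])
C=cloud("top",d);Z=C[210:310,440:520,2];img=cv2.applyColorMap(np.clip(Z*5000,0,255).astype(np.uint8),2);cv2.imwrite("pics/fz.png",cv2.resize(img,None,fx=6,fy=6,interpolation=0))
E
```

```text
time: 21.42
tool_pos: [0.5523, 0.2527, 0.1062]
ee_rot: [3.136, 0.002, -1.573]
wrist_force: [0.9, 0.4, -0.1]
width: 0.0941
[0.55200834 0.25261544 0.10542149] [ 3.13418386e+00  2.00326561e-03 -1.57306868e+00] 21.5167
```

View pics/f8.png

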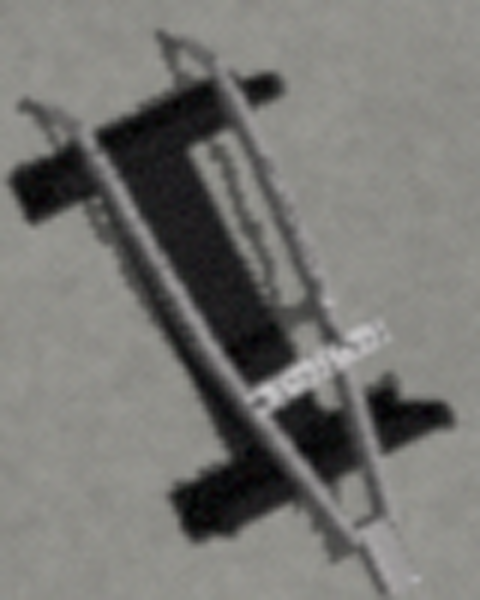

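View pics/fs8.png

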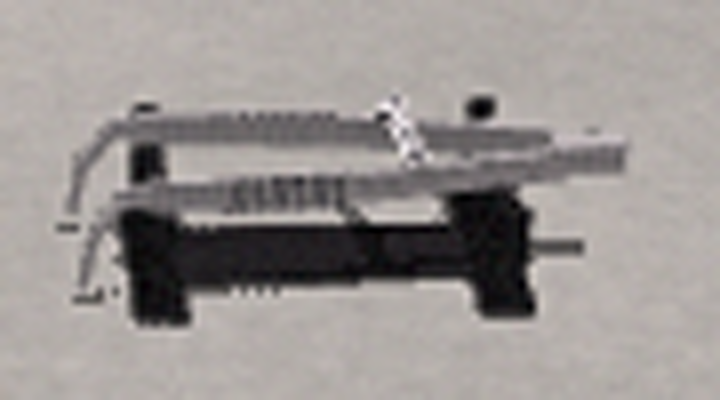

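View pics/fz.png

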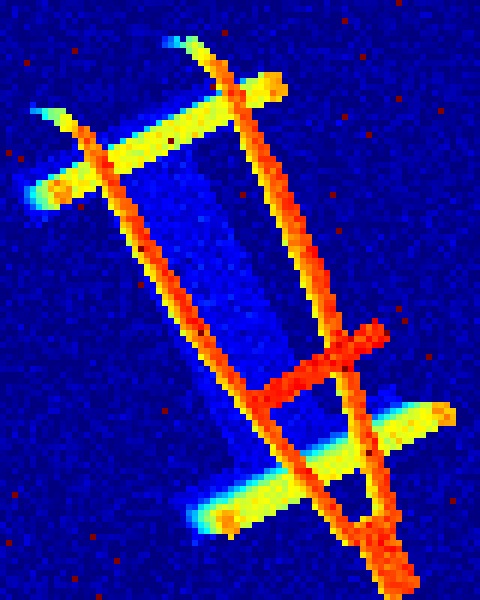

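View pics/t8.png

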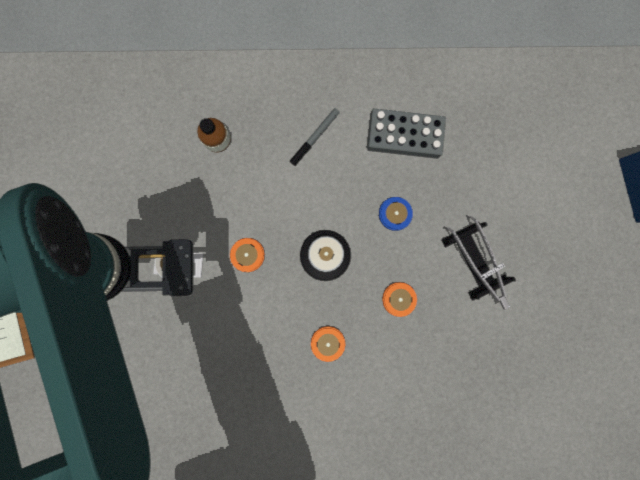

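The forceps are as at the start, points up-left at about (446,228) and (467,217), tail at (507,308). I'll work out their pose from several features.

Run:
```python
from h import *
def W(a,b,z): return plane("top",440+(a+.5)/6-.5,210+(b+.5)/6-.5,z)[:2]
tl,tr=W(28,104,.0045),W(163,38,.0045); tm=(tl+tr)/2
fl,fr=W(60,190,.036),W(273,86,.036); rl,rr=W(228,520,.036),W(443,413,.036)
fm,rm=(fl+fr)/2,(rl+rr)/2
print("tips",tl,tr,np.linalg.norm(tl-tr)); print("lugs",np.linalg.norm(fl-fr),np.linalg.norm(rl-rr),np.linalg.norm(fm-rm))
x=(fm-rm)/np.linalg.norm(fm-rm); y=fl-fr; y2=rl-rr
print("yaws x",np.degrees(np.arctan2(x[1],x[0])),"from y",[np.degrees(np.arctan2(-q[0],q[1])) for q in(y,y2,tl-tr)])
print("grip by rest",rm+x*.068*np.linalg.norm(fm-rm)/.104)
tail=W(402,592,.041);print("tail",tail,"tip-tail",np.linalg.norm(tm-tail), np.degrees(np.arctan2(*(tm-tail)[::-1])))
print("grip by tip/tail",tm-(tm-tail)/np.linalg.norm(tm-tail)*.06)
b=(W(255,405,.043)+W(388,326,.043))/2;print("bar mid",b,"->grip",b+.04*x)
# depth arms: plates zone
C=cloud("top",np.load("pics/t8.npy"))[210:310,440:520].reshape(-1,3);A=C[(C[:,2]>.034)&(C[:,2]<.055)]
yaw=np.arctan2(x[1],x[0]);g=rm+x*.068
X=(A[:,:2]-g)@[np.cos(yaw),np.sin(yaw)];Y=(A[:,:2]-g)@[-np.sin(yaw),np.cos(yaw)]
for a in range(-60,50,10):
    k=(X>a/1000)&(X<(a+10)/1000);yy=Y[k];print(a,len(yy),yy[yy>0].mean().round(4),yy[yy<0].mean().round(4),end=' | ')
```

```text
tips [ 0.61709272 -0.21356541] [ 0.63595885 -0.2544516 ] 0.045029004298770006
lugs 0.06812587779470088 0.06854872187129808 0.10324033791345025
yaws x 25.18469964780744 from y [np.float64(24.64559639222113), np.float64(24.682636824189466), np.float64(24.770040798870166)]
grip by rest [ 0.57141423 -0.25863437]
tail [ 0.47538612 -0.30232144] tip-tail 0.1658609469439802 24.322276227325258
grip by tip/tail [ 0.57185119 -0.25872063]
bar mid [ 0.53871829 -0.28184687] ->grip [ 0.57491592 -0.26482536]
-60 39 0.0124 -0.0119 | -50 79 0.0103 -0.0129 | -40 84 0.012 -0.0149 | -30 42 0.0177 -0.0172 | -20 46 0.0191 -0.0185 | -10 44 0.0196 -0.0193 | 0 41 0.0202 -0.0198 | 10 38 0.021 -0.0207 | 20 39 0.0209 -0.0207 | 30 63 0.0266 -0.0262 | 40 34 0.0216 -0.0217 |
```

```bash
python3 -c "
from h import *
to(.5716,-.2597,.11,-1.140)"
```

```text
tool [0.552  0.2526 0.1054] [ 3.1342e+00  2.0000e-03 -1.5731e+00] w 0.0939 F [ 0.7 -0.4 -0.6] t 21.52 j6 1.91
shift cm [51.23 -2.07 -0.58] spin -0.433
```

```bash
python3 -m inch '1 0 -0.3 0 0; 3 -0.1 -0.5 0 0; 6.5 -0.3 -0.58 -0.05 0; 10 -0.5 -0.58 -0.09 0; 14 -0.6 -0.58 -0.12 0; 18 -0.8 -0.58 -0.15 0; 22 -0.9 -0.58 -0.19 0; 26 -1 -0.58 -0.22 0; 30 -1.2 -0.58 -0.26 0; 34 -1.4 -0.58 -0.3 0; 38 -1.5 -0.58 -0.33 0; 42 -1.7 -0.58 -0.36 0; 45.5 -1.8 -0.58 -0.39 0; 48.5 -1.9 -0.58 -0.42 0; 50.5 -2 -0.58 -0.433 0; 51.23 -2.07 -0.58 -0.433 0;51.23 -2.07 -0.58 -0.433 0;51.23 -2.07 -0.58 -0.433 0;51.23 -2.07 -0.58 -0.433 0;51.23 -2.07 -0.58 -0.433 0';python3 - <<'E'
from h import *
to(.5716,-.2597,.0162,-1.140)
p,d=robot.snapshot("top");cv2.imwrite("pics/t9.png",p);np.save("pics/t9.npy",d)
t=p;hsv=cv2.cvtColor(t,cv2.COLOR_BGR2HSV)
a=cv2.resize(p[225:285,295:355],None,fx=6,fy=6,interpolation=2);b=cv2.resize(p[233:293,142:202],None,fx=6,fy=6,interpolation=2)
cv2.imwrite("pics/t9c.png",np.hstack([a,b]))
# marks
g=cv2.cvtColor(p,cv2.COLOR_BGR2GRAY).astype(float)
b=((hsv[...,1]>80)&(hsv[...,0]>8)&(hsv[...,0]<32)).astype(np.uint8)
for nm,(u0,u1,v0,v1),z in(("stage",(300,352,230,280),.045),("riser",(145,200,240,290),.039)):
    k=np.zeros_like(b);k[v0:v1,u0:u1]=b[v0:v1,u0:u1];cs=max(cv2.findContours(k,0,1)[0],key=cv2.contourArea);e=cv2.fitEllipse(cv2.convexHull(cs));print(nm,e[0],e[1],plane("top",*e[0],z))
vv,uu=np.mgrid[235:272,308:344];w=np.clip(110-g[235:272,308:344],0,None);r=np.hypot(uu-325.6,vv-253.3);w[(r>10.5)]=0
for s in(1,-1):
    k=w*((uu-325.6)*s>0);c=((uu*k).sum()/k.sum(),(vv*k).sum()/k.sum());print("mark",c,k.sum(),plane("top",*c,.045))
E
```

```text
time: 23.18
tool_pos: [0.5717, -0.2581, 0.11]
ee_rot: [3.136, 0.006, -1.138]
wrist_force: [-0.2, 0.3, -0.3]
width: 0.0942
tool [ 0.5717 -0.2581  0.11  ] [ 3.1358  0.0055 -1.1383] w 0.0942 F [-0.2  0.3 -0.3] t 23.18 j6 0.62
shift cm [0.19 0.02 9.38] spin 0.002
stage (325.68035888671875, 253.24180603027344) (12.797059059143066, 13.132831573486328) [ 0.57288748 -0.00199462  0.045     ]
riser (170.81854248046875, 262.6541748046875) (21.342174530029297, 21.998594284057617) [0.56244142 0.25502062 0.039     ]
mark (np.float64(nan), np.float64(nan)) 0.0 [nan nan nan]
mark (np.float64(319.63793103448273), np.float64(250.1551724137931)) 58.0 [0.57820578 0.00793468 0.045     ]<stdin>:14: RuntimeWarning: invalid value encountered in scalar divide
```

View pics/t9c.png

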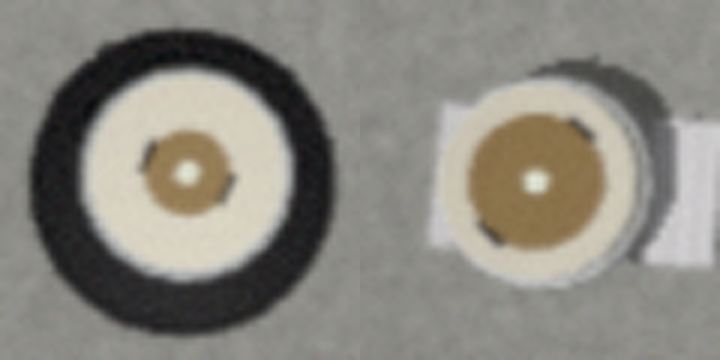

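View pics/t9.png

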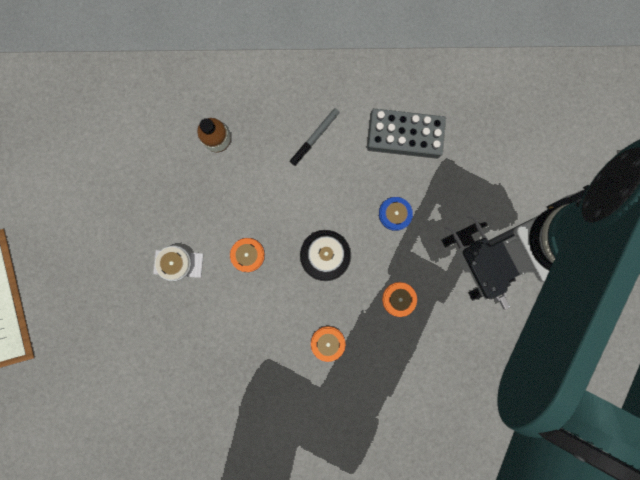

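Both dishes sit centred: stage dish at (325.7,253.2), under 1.2 mm from the stage centre, riser dish at (170.8,262.7), under 1 mm from the riser centre. The gripper is above the forceps. I'll descend.

```bash
python3 -m inch '0.1 0 0.8 0 0; 0.12 0 2.3 0 0; 0.12 0 4 0 0; 0.12 0 5.7 0 0; 0.12 0 7.2 0 0; 0.12 0 8.3 0 0; 0.12 0 9 0 0; 0.12 0 9.3 0 0; 0.12 0 9.37 0 0; 0.12 0 9.37 0 0; 0.12 0 9.37 0 0; 0.12 0 9.37 0 0';python3 - <<'E'
from h import *
to(.5716,-.2597,.0162,-1.140)
p,d=robot.snapshot("side");crop(p,330,450,130,220,6,"pics/s10.png")
p=cv2.imread("pics/t9.png");g=cv2.cvtColor(p,cv2.COLOR_BGR2GRAY).astype(float)
vv,uu=np.mgrid[235:272,308:344];G=g[235:272,308:344];cu,cv_=325.68,253.24
r=np.hypot(uu-cu,vv-cv_)
# template fit: render marks? use darkness relative to ring: mean intensity by side
for s in(1,-1):
    sel=(r>5)&(r<10)&(((uu-cu)*s)>3); k=np.where(sel,np.clip(125-G,0,None),0)
    c=((uu*k).sum()/k.sum(),(vv*k).sum()/k.sum());print(c,k.sum(),plane("top",*c,.045))
E
```

```text
time: 24.23
tool_pos: [0.5723, -0.2595, 0.0177]
ee_rot: [3.137, 0.003, -1.138]
wrist_force: [0.2, -0.3, 0.1]
width: 0.0939
tool [ 0.5723 -0.2595  0.0177] [ 3.1371  0.0035 -1.1382] w 0.0939 F [ 0.2 -0.3  0.1] t 24.23 j6 0.62
shift cm [-0.01  0.07  0.15] spin 0.002
(np.float64(331.8292682926829), np.float64(255.6829268292683)) 82.0 [ 0.56863885 -0.01211983  0.045     ]
(np.float64(319.66257668711654), np.float64(250.35582822085888)) 163.0 [0.57787162 0.00790018 0.045     ]
```

View pics/s10.png

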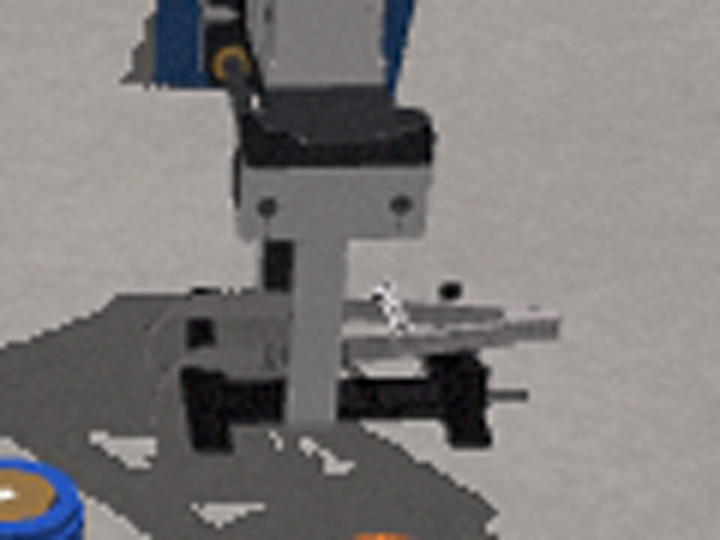

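The side view shows the fingers astride the thumb plates between the bars of the rest. I'll set the height, close gradually to about 30 mm, and fit the mark axis meanwhile.

```bash
python3 -m inch '0 0.03 0.1 0 0;0 0.05 0.15 0 0.1; 0 0.05 0.15 0 0.3;0 0.05 0.15 0 0.42;0 0.05 0.15 0 0.5;0 0.05 0.15 0 0.54;0 0.05 0.15 0 0.58;0 0.05 0.15 0 0.62;0 0.05 0.15 0 0.65;0 0.05 0.15 0 0.67;0 0.05 0.15 0 0.68;0 0.05 0.15 0 0.68;0 0.05 0.15 0 0.68;0 0.05 0.15 0 0.68';python3 - <<'E'
from h import *
to(.5716,-.2597,.0162,-1.140)
p,d=robot.snapshot("side");crop(p,330,450,130,220,6,"pics/s11.png")
p=cv2.imread("pics/t9.png");g=cv2.cvtColor(p,cv2.COLOR_BGR2GRAY).astype(np.float32)
from scipy.ndimage import map_coordinates
best=[]
a=np.linspace(-4.5,4.5,19);b=np.linspace(-1,1,5)
for cx in np.arange(.571,.5751,.0005):
  for cy in np.arange(-.004,.0001,.0005):
    for th in np.radians(np.arange(-40,0,1)):
      ex=np.array([np.cos(th),np.sin(th)]);ey=np.array([-np.sin(th),np.cos(th)])
      P=[np.array([cx,cy])+ex*i/1000+ey*(s*.012+j/1000) for s in(1,-1) for i in a for j in b]
      P=np.c_[np.array(P),np.full(len(P),.045)]
      K,E=cam("top") if not best else KE; KE=(K,E)
      q=(P@E[:3,:3].T+E[:3,3])@K.T;q=q[:,:2]/q[:,2:]
      best.append((map_coordinates(g,[q[:,1],q[:,0]],order=1).mean(),cx,cy,np.degrees(th)))
best.sort();print(np.round(best[:6],4))
E
```

```text
time: 25.45
tool_pos: [0.5717, -0.2596, 0.016]
ee_rot: [3.137, 0.004, -1.138]
wrist_force: [-1.9, 0.1, -0.3]
width: 0.0302
tool [ 0.5717 -0.2596  0.016 ] [ 3.137   0.0037 -1.1383] w 0.0302 F [-1.9  0.1 -0.3] t 25.45 j6 0.62
shift cm [ 0.    0.01 -0.02] spin 0.002
[[ 1.308605e+02  5.730000e-01 -2.000000e-03 -2.400000e+01]
 [ 1.309481e+02  5.725000e-01 -2.000000e-03 -2.400000e+01]
 [ 1.309611e+02  5.730000e-01 -2.000000e-03 -2.300000e+01]
 [ 1.309641e+02  5.730000e-01 -2.000000e-03 -2.500000e+01]
 [ 1.310091e+02  5.725000e-01 -2.000000e-03 -2.300000e+01]
 [ 1.311185e+02  5.725000e-01 -2.000000e-03 -2.500000e+01]]
```

View pics/s11.png

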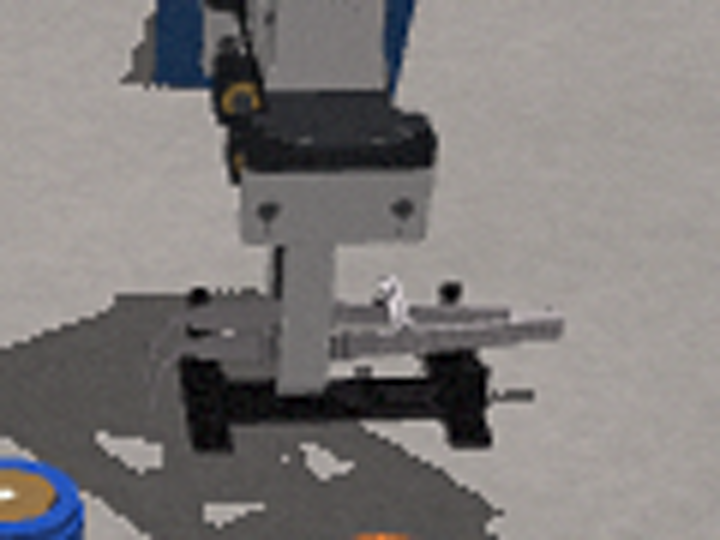

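```bash
python3 -m inch '0 0 -0.3 0 0.68; 0 0 -1 0 0.68; 0 0 -2.2 0 0.68; 0 0 -3.8 0 0.68; 0 0 -5.4 0 0.68; 0 0 -6.5 0 0.68; 0 0 -7 0 0.68; 0 0 -7 0 0.68; 0 0 -7 0 0.68; 0 0 -7 0 0.68; 0 0 -7 0 0.68';python3 - <<'E'
from h import *
yaw=np.radians(-24.);c=np.array([.5725,-.0032]);f=np.array([np.cos(yaw),np.sin(yaw)]);gp=c-.06*f;print(gp)
to(gp[0],gp[1],.09,yaw-np.pi/2)
p,d=robot.snapshot("side");crop(p,320,450,110,220,6,"pics/s12.png");cv2.imwrite("pics/s12f.png",p)
p,d=robot.snapshot("top");crop(p,430,530,200,310,5,"pics/t12.png");cv2.imwrite("pics/t12f.png",p)
E
```

```text
time: 26.42
tool_pos: [0.5714, -0.2593, 0.0846]
ee_rot: [3.135, 0.006, -1.138]
wrist_force: [0.4, 0.5, -0.2]
width: 0.0301
[0.51768727 0.0212042 ]
tool [ 0.5714 -0.2593  0.0846] [ 3.1355  0.0058 -1.1382] w 0.0301 F [ 0.4  0.5 -0.2] t 26.42 j6 0.62
shift cm [-27.72  -6.88  -0.42] spin 0.851
```

View pics/s12.png

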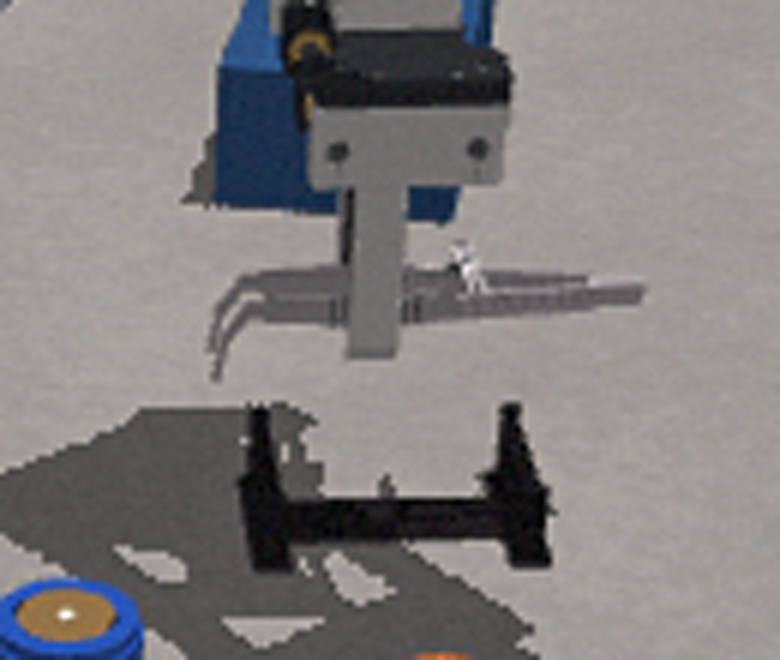

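View pics/t12.png

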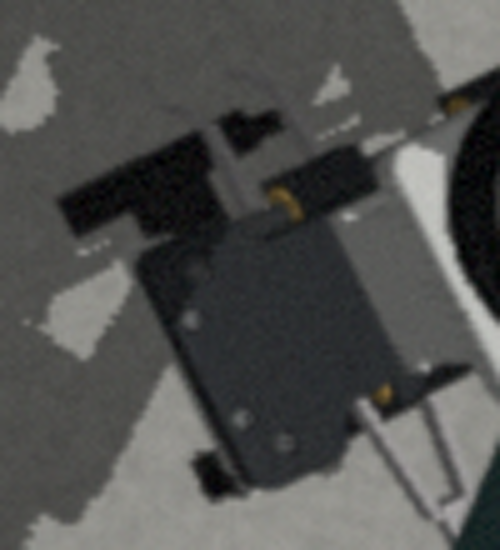

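The forceps are held about level and clear of the rest. Next I'll carry them to above the stage.

```bash
python3 -m inch '-0.5 -0.1 -0.3 0.02 0.68; -1.5 -0.4 -0.8 0.05 0.68; -3 -0.8 -1 0.1 0.68; -5 -1.3 -1 0.16 0.68; -7.2 -1.8 -1 0.22 0.68; -9.5 -2.4 -1 0.29 0.68; -12 -3 -1 0.36 0.68; -14.5 -3.6 -1 0.43 0.68; -17 -4.2 -1 0.51 0.68; -19.5 -4.8 -1 0.58 0.68; -22 -5.4 -1 0.66 0.68; -24 -5.9 -1 0.73 0.68; -25.8 -6.4 -1 0.79 0.68; -27 -6.7 -1 0.83 0.68; -27.6 -6.85 -1 0.85 0.68; -27.72 -6.88 -1 0.85 0.68;-27.72 -6.88 -1 0.85 0.68;-27.72 -6.88 -1 0.85 0.68;-27.72 -6.88 -1 0.85 0.68;-27.72 -6.88 -1 0.85 0.68';python3 - <<'E'
from h import *
to(.5177,.0212,.063,np.radians(-114))
p,d=robot.snapshot("side");crop(p,270,400,170,270,6,"pics/s13.png");cv2.imwrite("pics/s13f.png",p)
p,d=robot.snapshot("top");crop(p,280,380,220,310,6,"pics/t13.png");cv2.imwrite("pics/t13f.png",p)
E
```

```text
time: 28.18
tool_pos: [0.518, 0.0204, 0.0959]
ee_rot: [3.134, -0.001, -1.989]
wrist_force: [0.2, -0.4, -0.8]
width: 0.0302
tool [0.518  0.0204 0.0959] [ 3.1336e+00 -1.0000e-03 -1.9890e+00] w 0.0302 F [ 0.2 -0.4 -0.8] t 28.18 j6 1.92
shift cm [-0.06  0.03  3.29] spin 0.001
```

View pics/s13.png

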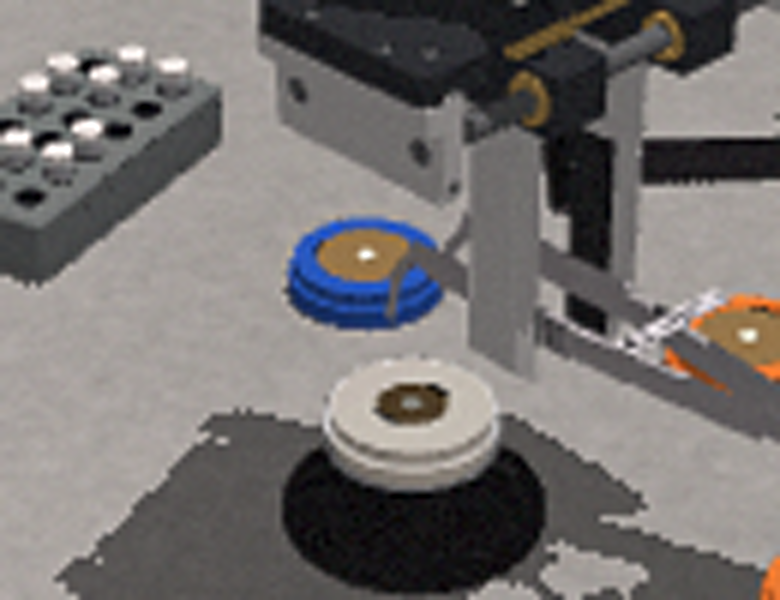

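View pics/t13.png

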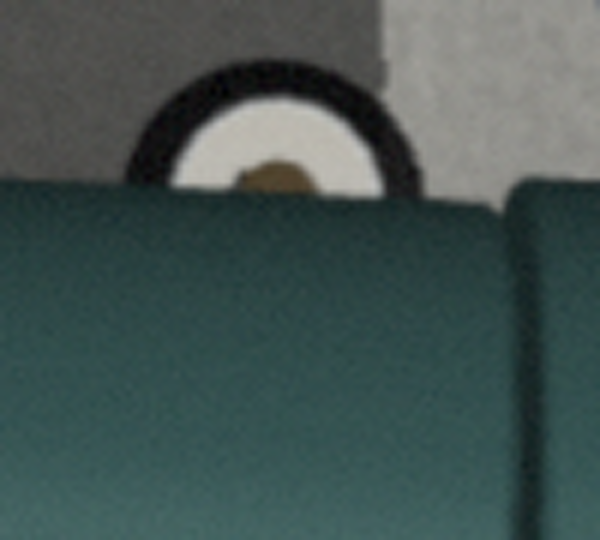

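```bash
cat >> h.py <<'E'
def tips(gap=.024):
    o=robot.get_obs();R=Rn.from_euler('xyz',o["ee_rot"]).as_matrix();g=o["tool_pos"]-R[:,2]*.0188
    # forceps axes: tool x = -forceps y ; tool y = -forceps x (z down)
    fy=-R[:,0]; fz=-R[:,2]; fx=np.cross(fy,fz)
    return [g+.06*fx+s*gap/2*fy-.0305*fz for s in(1,-1)],fx,fy,fz
E
python3 - <<'E'
from h import *
T,fx,fy,fz=tips();print(fx,fy)
for t in T: q=proj("side",t);print(t.round(4),q,(q-[270,170])*6)
p=cv2.imread("pics/s13f.png");crop(p,315,365,195,245,14,"pics/s13z.png")
d=None
E
```

```text
[ 0.91379435 -0.40609805 -0.00801595] [ 4.06104412e-01  9.13826249e-01 -8.90994437e-04]
[0.5776 0.0072 0.0837] [335.67591377 223.07802813] [394.05548263 318.46816877]
[ 0.5678 -0.0147  0.0837] [344.51898334 218.49635215] [447.11390002 290.9781129 ]
```

View pics/s13z.png

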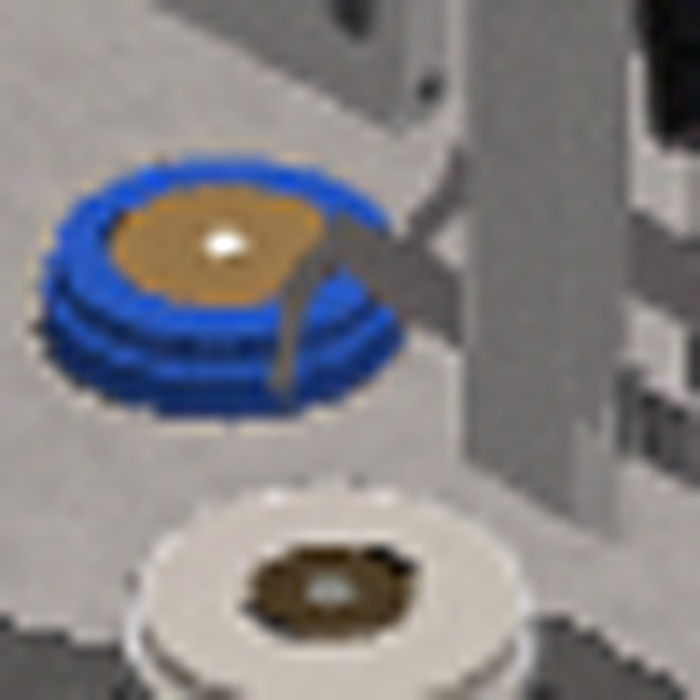

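Run:
```python
from h import *
z=lambda a,b:(315+(a+.5)/14-.5,195+(b+.5)/14-.5)
ma=plane("side",*z(262,615),.045);mb=plane("side",*z(390,557),.045);print("marks",ma,mb,np.linalg.norm(ma-mb),(ma+mb)/2)
dot=plane("side",*z(328,590),.045);print("dot",dot)
tl=plane("side",*z(281,390),.0837);print("left tip",tl)
T,fx,fy,fz=tips();print("tool tips",T, "mid",(T[0]+T[1])/2)
print("delta to mark",ma-tl, "bias tip",tl-T[0])
for i in range(1): o=robot.get_obs();print(o["width"])
```

```text
marks [0.58316228 0.00599248 0.045     ] [ 0.57179996 -0.01459188  0.045     ] 0.02351208258434309 [ 0.57748112 -0.0042997   0.045     ]
dot [ 0.57687118 -0.00341742  0.045     ]
left tip [0.58042309 0.00574866 0.0837    ]
tool tips [array([0.57757345, 0.00720137, 0.08370165]), array([ 0.56782694, -0.01473046,  0.08372304])] mid [ 0.5727002  -0.00376455  0.08371235]
delta to mark [ 0.00273919  0.00024382 -0.0387    ] bias tip [ 2.84963481e-03 -1.45271022e-03 -1.65416789e-06]
0.030161912934975506
```

```bash
python3 -m inch '0 0 0.3 0 0.682; -0.05 -0.05 0.9 0 0.682; -0.1 -0.1 1.6 0 0.682; -0.1 -0.1 2.2 0 0.682; -0.1 -0.1 2.7 0 0.682; -0.1 -0.1 2.95 0 0.682; -0.1 -0.1 3.05 0 0.682; -0.1 -0.1 3.09 0 0.682; -0.1 -0.1 3.09 0 0.682; -0.1 -0.1 3.09 0 0.682; -0.1 -0.1 3.09 0 0.682';python3 - <<'E'
from h import *
to(.5177,.0212,.06,np.radians(-114))
T,fx,fy,fz=tips();print(T,fx)
p,d=robot.snapshot("side");crop(p,315,365,205,255,14,"pics/s14z.png");cv2.imwrite("pics/s14f.png",p)
E
```

```text
time: 29.2
tool_pos: [0.5193, 0.0211, 0.0654]
ee_rot: [3.134, -0.001, -1.989]
wrist_force: [0.4, 0.6, -0.4]
width: 0.0298
tool [0.5193 0.0211 0.0654] [ 3.1344e+00 -6.0000e-04 -1.9889e+00] w 0.0298 F [ 0.4  0.6 -0.4] t 29.2 j6 1.92
shift cm [0.06 0.15 0.54] spin 0.001
[array([0.5789528 , 0.00777727, 0.05326992]), array([ 0.56920747, -0.01415508,  0.05328513])] [ 0.91382264 -0.40604933 -0.00721959]
```

View pics/s14z.png

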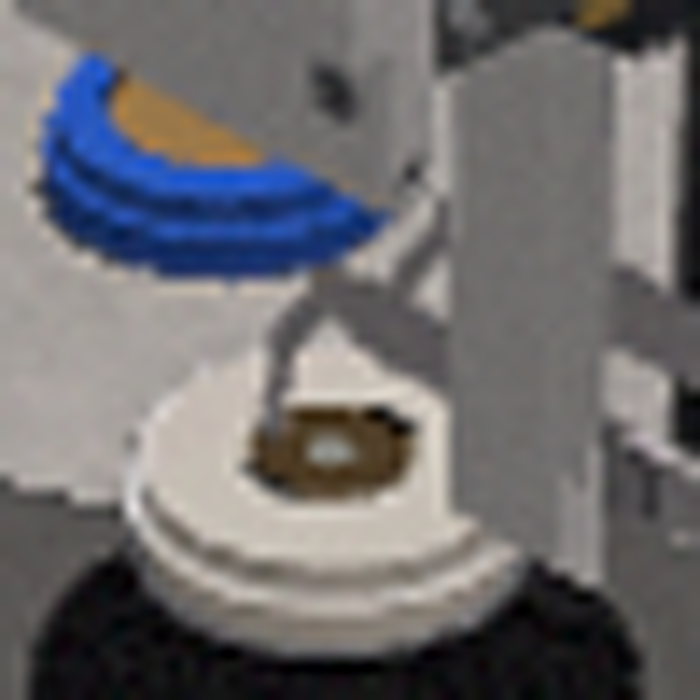

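Run:
```python
from h import *
z=lambda a,b:(315+(a+.5)/14-.5,205+(b+.5)/14-.5)
T,fx,fy,fz=tips()
tl=plane("side",*z(270,432),T[0][2]);bias=tl-T[0];print("bias",bias)
dot=plane("side",*z(329,452),.045);ma=plane("side",*z(263,477),.045);mb=plane("side",*z(393,418),.045)
for n,c in(("dot",dot+.012*np.array([.407,.914,0])),("a",ma),("b",mb+.024*np.array([.407,.914,0]))):
    d=c-tl;print(n,c,"along fy mm",1000*d@fy,"fx",1000*d[:2]@fx[:2])
# overlay model projection of strokes with biased positions
p=cv2.imread("pics/s14f.png");o=cv2.resize(p[205:255,315:365],None,fx=14,fy=14,interpolation=2)
def dr(P,col):
    u,v=proj("side",P);cv2.circle(o,(int((u-315+.5)*14),int((v-205+.5)*14)),3,col,-1)
dr(T[0],(0,0,255));dr(T[1],(0,0,255))
th=np.radians(-24);ex=np.array([np.cos(th),np.sin(th),0]);ey=np.array([-np.sin(th),np.cos(th),0])
for s in(1,-1):
    for i in(-4.5,4.5):
        for j in(-1,1): dr(dot+ey*(s*.012+j/1000)+ex*i/1000,(0,255,0))
cv2.imwrite("pics/ov14.png",o)
```

```text
bias [ 2.74431275e-03 -1.15282531e-03  4.16333634e-17]
dot [0.58143326 0.00795971 0.045     ] along fy mm 1.1228938099231107 fx -0.7585451488514572
a [0.58283932 0.00639542 0.045     ] along fy mm 0.26433453225319264 fx 1.1615390460443182
b [0.58107512 0.00741342 0.045     ] along fy mm 0.4782390189002337 fx -0.8639913178525992
```

View pics/ov14.png

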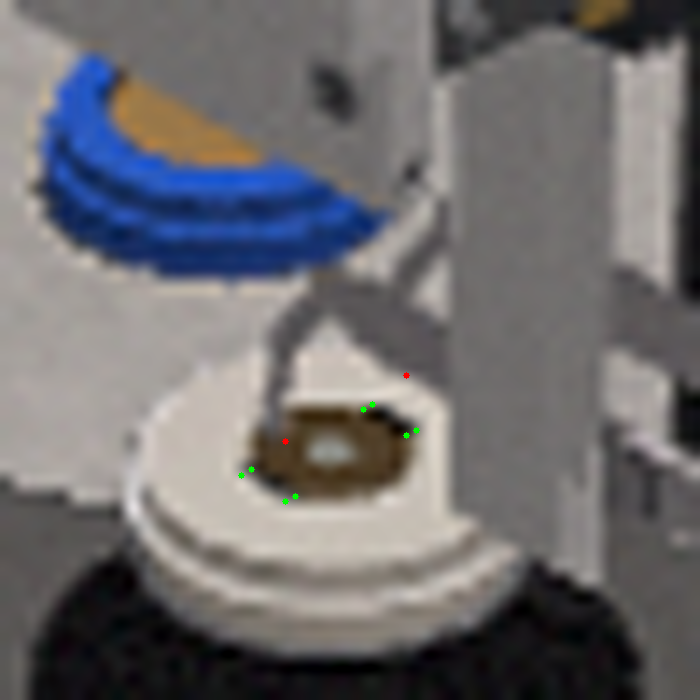

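```bash
python3 -m inch '-0.02 0 0.1 0 0.681; -0.02 0 0.25 0 0.681; -0.02 0 0.4 0 0.681; -0.02 0 0.5 0 0.681; -0.02 0 0.54 0 0.681; -0.02 0 0.54 0 0.681; -0.02 0 0.54 0 0.681; -0.02 0 0.54 0 0.681; -0.02 0 0.54 0 0.681';python3 - <<'E'
from h import *
to(.5177,.0212,.06,np.radians(-114))
T,fx,fy,fz=tips();print(T,fx)
p,d=robot.snapshot("side");crop(p,315,365,205,255,14,"pics/s15z.png");cv2.imwrite("pics/s15f.png",p)
E
```

```text
time: 30.0
tool_pos: [0.5194, 0.0213, 0.06]
ee_rot: [3.134, -0.001, -1.989]
wrist_force: [-0.1, -0.8, 0.3]
width: 0.0297
tool [0.5194 0.0213 0.06  ] [ 3.1345e+00 -6.0000e-04 -1.9890e+00] w 0.0297 F [-0.1 -0.8  0.3] t 30.0 j6 1.92
shift cm [0.08 0.15 0.01] spin 0.001
[array([0.57903727, 0.00795669, 0.04790741]), array([ 0.56929144, -0.01397545,  0.0479218 ])] [ 0.91381419 -0.40606975 -0.00714062]
```

View pics/s15z.png

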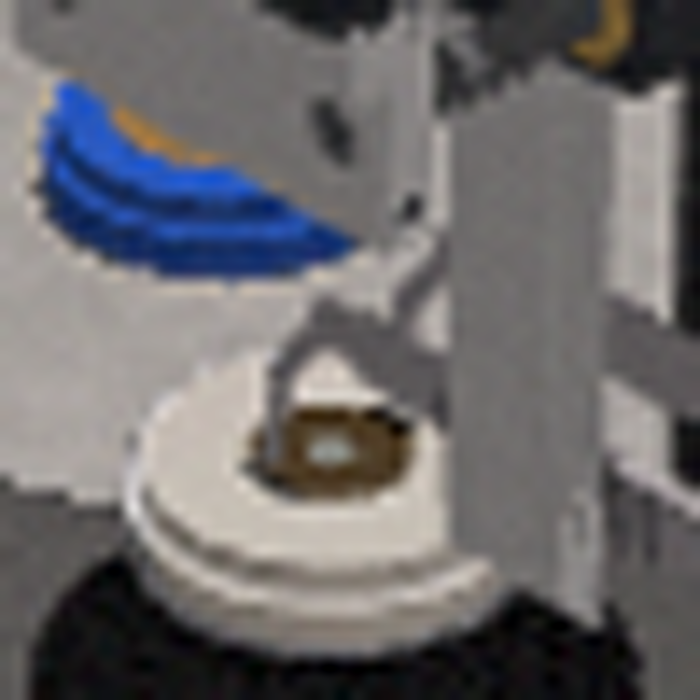

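Run:
```python
from h import *
w=[];F=[];P=[]
for i in range(16):
    p,d=robot.snapshot("side");o=robot.get_obs();w.append(o["width"]);F.append(o["wrist_force"]);P.append(o["tool_pos"])
print(np.mean(w),np.std(w),np.round(w,4),np.mean(F,0));print(np.mean(P,0),np.std(P,0))
z=lambda a,b:(315+(a+.5)/14-.5,205+(b+.5)/14-.5)
T,fx,fy,fz=tips()
tl=plane("side",*z(270,466),T[0][2]);dot=plane("side",*z(329,452),.045);mb=plane("side",*z(393,418),.045)
for c in(dot+.012*np.array([.407,.914,0]),mb+.024*np.array([.407,.914,0])):
    d=c-tl;print("fy",1000*d@fy,"fx",1000*d[:2]@fx[:2])
C=cloud("side",d if d.ndim==2 else None)if False else None
```

```text
0.03013889400717193 0.0002500948249515764 [0.03   0.0302 0.03   0.0304 0.03   0.0303 0.0301 0.0299 0.03   0.0305
 0.0303 0.0303 0.0302 0.0305 0.0294 0.0301] [-0.05140102 -0.02299522 -0.5635667 ]
[0.51936011 0.02134496 0.05999267] [2.72833958e-05 1.21055788e-05 3.93178471e-05]
fy 0.6671143232961504 fx -0.2706993474514044
fy 0.02246012745059834 fx -0.3761490000005829
```

```bash
python3 -m inch '0 0 0.02 0 0.683; 0 0 0.04 0 0.683; 0 0 0.04 0 0.683; 0 0 0.04 0 0.683;0 0 0.04 0 0.683;0 0 0.04 0 0.683;0 0 0.04 0 0.683;0 0 0.04 0 0.683';python3 - <<'E'
from h import *
w=[];F=[]
for i in range(16):
    p,d=robot.snapshot("side");o=robot.get_obs();w.append(o["width"]);F.append(o["wrist_force"])
print(np.mean(w),np.mean(F,0),o["tool_pos"],o["ee_rot"],o["time"],np.abs(o["qvel"]).max());print(tips()[0])
crop(p,290,390,170,260,8,"pics/s16.png");cv2.imwrite("pics/s16f.png",p)
t,_=robot.snapshot("top");cv2.imwrite("pics/t16.png",t)
E
```

```text
time: 31.52
tool_pos: [0.5193, 0.0213, 0.0596]
ee_rot: [3.134, -0.001, -1.989]
wrist_force: [-0.0, 0.1, -0.3]
width: 0.0297
0.029918814111206726 [-0.09734448 -0.24329514 -0.54253453] [0.51932054 0.0213334  0.05953697] [ 3.13425816e+00 -6.59541182e-04 -1.98894805e+00] 32.3167 0.002024019651877643
[array([0.57894073, 0.00796335, 0.04738931]), array([ 0.569195  , -0.01396884,  0.04740514])]
```

View pics/s16.png

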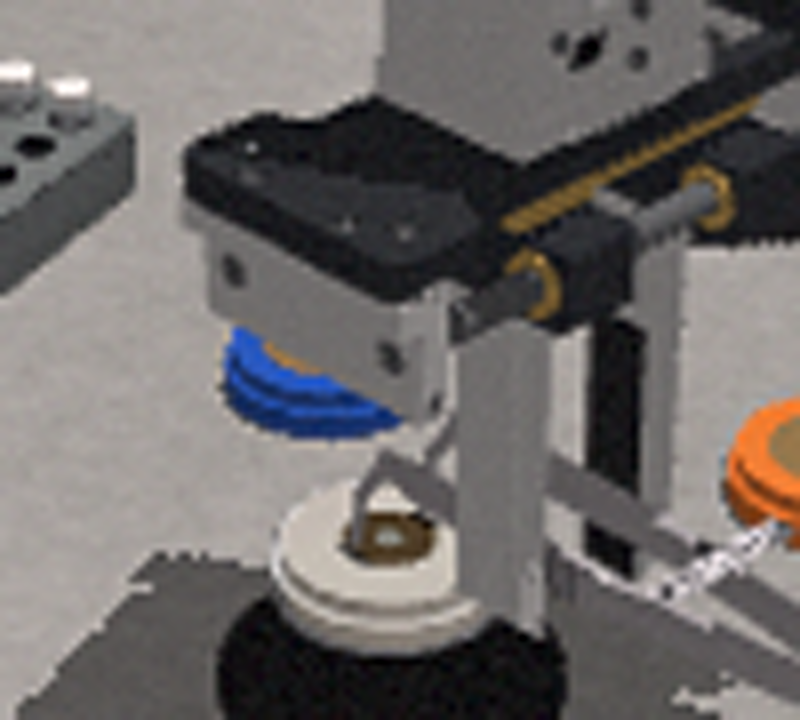

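View pics/s16f.png

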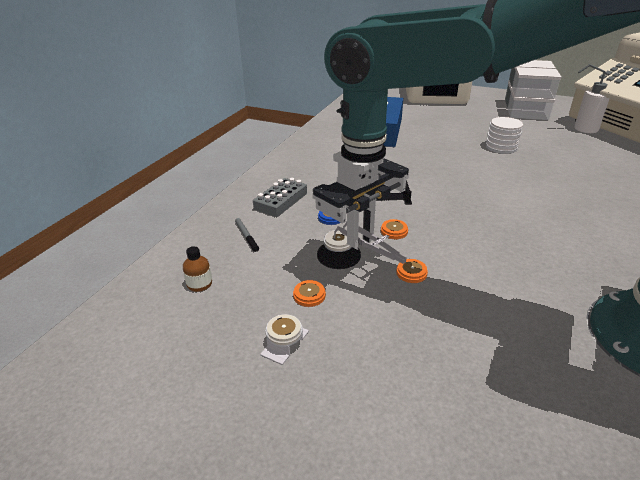

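The side view shows the left point at about (358,540) in the crop, on mark a's line of sight and just clear of the dish. Both dishes are level and the bystanders haven't moved. The arm is steady, so I'll hand in.

```bash
python3 -c "
from bench import robot
robot.close_job()"
```

```text
the job is handed in; nothing more can be done
```

I swapped the two dishes by way of a free spot on the bench. Then I took the forceps off their rest, squeezed them and handed the job in at about 32 s, holding the points over the marks on the stage dish.

**Last checks:**
- **Dishes:** both looked level. By the top camera, the stage dish was about 1.2 mm or less from the middle of the stage, and the riser dish within about 1 mm of the middle of the riser.
- **Gap:** the finger opening averaged 29.9 mm over 16 readings, which means the points are about 24 mm apart. I worked this out from the opening and did not measure the points themselves.
- **Height and level:** by calculation the points were about 2.4 mm above the dish. The forceps were within about 0.4° of level, judged from the tool's tilt. The arm was still, and the wrist force was about 0.5 N, no more than the usual noise.
- **Other things:** nothing else on the bench looked moved in the last side picture.

**Less certain:**
- **Right point:** it was never seen over its mark, because the left arm hid it from the side camera and the robot arm blocked the top camera. Its place comes from the arm's pose and the gripper's symmetry.
- **Left point:** the side camera put it 0 to 0.7 mm off its mark along the line of the marks. The arm's own reckoning put it about 0.5 mm off the other way, so I left it between the two.

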